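Chock the label roll, then open its gate

TASK

The small paper roll on the sloping feed rack is held back only by the swing gate. Chock it first: of the two loose steel stop bars, take the one that fits the slots, slide it from the robot's side through the slots in both side walls, just in front of the roll, and push it fully home until its head meets the wall. Only then swing the gate wide open, so that the roll settles against the bar and stays on the rack, and leave everything else where it is.

Things in the scene. Friction and masses are not known exactly. Their poses are not given: they have to be found in the camera images.
- rack: Fixed grey sheet-metal rack: a lane 52 mm wide between two walls (5 mm thick, 66 mm high, outer faces at y = +31 and -31 mm), from x = -58 (open end) to +80 mm (closed end). Origin on the table, midway between the walls, in line with the slots. +x points uphill: the lane falls 8 degrees towards -x. +y points to the robot-side wall, within 0.3 rad of straight back along world -x.
- slot_mouth (a point): Outer middle of the sill of the slot in the robot-side wall, rack (0, 31, 36) mm; a bar goes in here along rack -y. Each wall has one slot, facing each other: 29 mm wide (x -14.5 to +14.5 mm), 17 mm high (z 36 to 53 mm), sills level, the lane's surface just below them.
- gate (a joint): Swing gate: dark steel arm 8 mm thick (z 68 to 80 mm) across the lane above the slots, on an upright hinge on the robot-side wall. 0 = closed, along rack -y; grows to 1.35 rad as it swings downhill (to -x; clockwise from above). Stays where it is left; 1.5 N at its pin moves it.
- gate_hinge (a point): On the gate's upright hinge axis, at the top of the post, rack (8, 28.5, 86) mm.
- gate_pin (a point): Top of the gate's upright black pin, 12 mm thick, 46 mm tall (z 80 to 126 mm), 83.5 mm from the hinge axis, beyond the far (-y) wall when closed. Push it from its uphill side to open the gate.
- roll: Loose white paper roll, 56 mm diameter, 44 mm wide, 0.14 to 0.28 kg, lying in the lane with its axis along rack y, leaning on the gate. Origin at its centre, at the start about rack (40, 0, 67) mm; it rolls freely downhill if nothing holds it. Against the bar it lies about 4 to 9 mm farther downhill.
- stop_bar: Loose dark steel bar that fits: flat shank 120 x 24 x 12 mm along its x, and at the +x end an upright head plate 36 mm wide (y), 26 mm high and 6 mm thick, flush with the underside. Origin under the middle of the shank; z up. 0.16 kg, centre of mass about 9 mm from the origin towards the head.
- stop_bar_head (a point): Middle of the shank's section at the head's inner face, bar (60, 0, 6) mm.
- stop_bar_tip (a point): Middle of the shank's plain end, bar (-60, 0, 6) mm.
- wide_bar: Loose dark steel bar that does not fit the slots: same form, but shank 34 mm and head 46 mm wide. The two bars lie one left and one right of the middle, in either order. Leave it.
- mug: White mug, 79 x 114 x 89 mm, behind the sealer, bystander; origin under its middle. The sealer itself is fixed: a long blue machine across world x 0.42 to 0.53, y -0.23 to 0.17 m, whose raised arm slopes up to a knob 0.31 m high at its right end (about x 0.47, y -0.2): keep the carried bar in front of it.
- seal_tin: Round tin, 64 mm across, 54 mm high, standing, bystander; origin under its middle.
- ink_pad: Closed flat ink pad tin, 64 x 97 x 19 mm, bystander; origin under its middle. Right of the rack stands the fixed label printer (world x 0.40 to 0.60, y below -0.465 m, 0.12 m high).
- tape_roll_red: Small tape roll, 61 mm across, 15 mm high, lying flat behind the sealer, bystander.
- tape_roll_blue: Small tape roll, 69 mm across, 19 mm high, lying flat in front of the sealer, bystander.
- bulldog_clip: Bulldog clip, 66 x 32 x 20 mm, bystander.
Not all that is in view belongs to the job. What is shaped like the rack but pink is not meant.

How it is judged (in metres and radians):
On the way, in this order (a step that is already met when the one before it is completed fails the run):
1. the fitting bar is pushed home through both slots while the gate is still closed (y of stop_bar_tip in the frame of rack below -0.045 m and y of stop_bar_head in the frame of rack between 0.025 and 0.038 m and z of stop_bar_head in the frame of rack between 0.037 and 0.053 m and z of stop_bar_tip in the frame of rack between 0.037 and 0.053 m and angle between the x axis of stop_bar and the y axis of rack, either way round below 0.1 rad and value of joint gate below 0.15 rad), for 0.2 s.
2. the gate is swung wide open (value of joint gate above 1 rad), for 0.2 s.
At the end, for the whole second after the job is handed in: The stop bar lies through both slots, its head within 7 mm of the robot-side wall; the gate is open by more than 1.0 rad; the roll rests still in the lane against the bar (y of stop_bar_tip in the frame of rack below -0.045 m and y of stop_bar_head in the frame of rack between 0.025 and 0.038 m and z of stop_bar_head in the frame of rack between 0.037 and 0.053 m and z of stop_bar_tip in the frame of rack between 0.037 and 0.053 m and angle between the x axis of stop_bar and the y axis of rack, either way round below 0.1 rad and value of joint gate above 1 rad and x of roll in the frame of rack between 0.025 and 0.046 m and y of roll in the frame of rack between -0.01 and 0.01 m and z of roll in the frame of rack between 0.058 and 0.076 m and angle between the y axis of roll and the y axis of rack, either way round below 0.25 rad and linear speed of each of roll, stop_bar below 0.02 m/s); the robot touches nothing.
It fails at once if the gate is opened (past 0.2 rad) before the bar spans the lane (value of joint gate above 0.2 rad and not (y of stop_bar_tip in the frame of rack below -0.045 m and y of stop_bar_head in the frame of rack between 0.025 and 0.038 m and z of stop_bar_head in the frame of rack between 0.037 and 0.053 m and z of stop_bar_tip in the frame of rack between 0.037 and 0.053 m and angle between the x axis of stop_bar and the y axis of rack, either way round below 0.1 rad)).
It fails at once if the roll runs past the slots or is lifted off the lane (x of roll in the frame of rack below 0.02 m or z of roll in the frame of rack above 0.085 m).
It fails at once if the other bar or a bystander is displaced by more than 4 cm (distance of any of wide_bar, mug, seal_tin, ink_pad, tape_roll_red, tape_roll_blue, bulldog_clip from where it was at the start of the episode above 0.04 m).
It also fails if it takes over 72 s, if anything falls off the work surface, if the arm or the gripper's body presses on something with over 40 N, if the wrist force passes 120 N, or if a joint passes its speed limit or range.

ROBOT

A 6-joint arm with a two-finger parallel gripper is mounted at the origin on the work surface; the furniture and walls round the work are solid. World frame = base frame: x ahead of the robot, y to its left, z up, the work surface at z = 0. Lengths are in m, angles in degrees, forces in N, time in s.
With the tool pointing down it reaches from about 0.35 to 0.875 m from the base axis. Payload 4.2 kg.
Tool frame: the origin (TCP) lies on the centre line of the jaws, within the pads' length; the fingertips stand 25 mm ahead of it and the grasp point (between the pads) lies 6 mm ahead of it; z points along the fingers, y is the line along which they close (so a half turn about z gives the same grasp; the last joint's range is limited). The gripper opens to 87 mm and grips with 3 to 60 N. Pads are 19 mm wide; open, the fingers measure 117 mm over their backs; the gripper's body (75 mm by 190 mm) begins 51 mm behind the grasp point.
Start: joints at [-53.824, 22.042, 0.453, 0, -68.411, -14.817], TCP at [0.228, -0.582, 0.248] pointing down, gripper open.
Joint ranges: [-179.83, 179.83], [-69.29, 118.12], [-61.27, 80.66], [-181.25, 117.63], [-171.15, -9.14], [-177.46, 177.46]. Speed limits (degrees/s): [159.86, 159.86, 180, 180, 180, 180].

INTERFACE

Orientations are given as a 3x3 rotation matrix whose columns are the frame's x, y, z axes.
In Python, from station import r gives the robot as it stands.
- The arm moves only by the tool move_arm, never from a script. Its argument "series" is a list of rows, each an object with "grip": the opening, from 0 (shut) to 1 (fully open); "xyz": the shift along the tool's x, y, z in mm, a list of three; "angular": the turn, a rotation vector about the tool's x, y, z in rad, a list of three. A call has 1 to 10 rows; each row is the pose to reach, as a shift and turn from the pose commanded when the call began, along the tool's axes at that moment; what a row does not reach only later rows make up. A row lasts 1/10 s, in which the tool goes at most 50 mm and 8.59 degrees, less where a joint would pass 70% of its speed; a pose out of reach is approached as far as the arm can. A call with a gripper value outside its range is refused whole. The fingers move at their own pace and stop on an object; the grip force is fixed at half the most. Time passes only in rows, so rows that repeat a pose let the fingers close. It gives the time, the measured TCP pose, the force, the opening and the grip force at its end, in the units of the state.
- r.sense(): the state, without advancing time (a new reading comes with each control period).
- r.capture(name): name is "side" or "top" or "wrist"; returns a dict with "img" (384x512x3 uint8, red, green, blue), "camera_matrix" (3x3 intrinsics, pixels), "rvec" (rotation vector, rad) and "tvec" (3), from world to camera coordinates, as OpenCV has them; the wrist camera has in their place "hand_eye" (4x4, takes a point from camera to tool coordinates, whose origin is the TCP and whose axes are the flange's). Camera axes: x right, y down, z forward; pixel columns grow to the right and rows downward; lengths in m; the calibration is good to about 2 mm. A picture is of the moment at which its call begins: read the wrist's pose just before it. There is no depth.
- r.finish_job(): hands the job in; it is judged then, once.
The state is a dict: "time_s": time; "joints": joint angles; "joint_velocities": joint speeds; "effort": joint torques, N m; "tcp_pos": TCP position; "ee_rot": TCP orientation; "wrist_force": force on the tool from outside, world axes, zero at the start; "moment": the same for the moment, N m; "gripper_width": opening from 0.0 (shut) to 1.0 (fully open); "gripper_force": force on a finger pad.
Only numpy, scipy, OpenCV 4.12 (cv2) and the standard library are available. Lean on these libraries where they do the work, as an engineer would, in place of code of your own. Each camera call takes 0.05 s, during which the arm holds its last target. There are 200 camera calls.

## Working session

There is one attempt and no reset: what is moved stays moved. The work goes in short steps, Python scripts to look and compute and a tool call to move; the robot and the scene stay as the last step left them, time stands still between calls to the robot, and variables do not carry over. Pictures are saved under pics/ and viewed, at most 10 in all, crops included, and the job is handed in when it is done.

Besides the shell and the picture viewer there is one more tool, called after "Emit:" as a command line: name --argument value ..., lists and objects as JSON in quotes. move_arm: Moves the arm, as the interface text tells. Its arguments: {"type":"object","properties":{"series":{"type":"array"}},"required":["series"]}

```bash
ls; mkdir -p pics; cat > h.py <<'E'
import numpy as np, cv2
from station import r
def save(n,f):
    c=r.capture(n); cv2.imwrite(f'pics/{f}.png',c['img'][:,:,::-1]); np.save(f'pics/{f}.npy',c,allow_pickle=True); return c
E
python3 - <<'E'
from h import *
print(r.sense())
for n in ('side','top','wrist'):
    c=save(n,n+'0'); print(n,{k:v for k,v in c.items() if k!='img'})
a=[cv2.imread(f'pics/{n}0.png') for n in ('side','top')]
E
```

```text
pics
{'time_s': 0.0, 'joints': array([-5.38206894e+01,  2.20908471e+01,  3.80427142e-01, -2.87445214e-02,
       -6.84111727e+01, -1.48169250e+01]), 'joint_velocities': array([ 0.00699775, -0.05791908,  0.01045536, -0.03801774,  0.03887052,
        0.02193537]), 'effort': array([-3.20871559e-04, -3.90666175e+01,  1.87407303e+01,  4.21988457e+00,
        1.09408065e-02, -2.20407014e-04]), 'tcp_pos': array([ 0.22749135, -0.58154395,  0.2464637 ]), 'ee_rot': array([[-9.31362520e-01, -3.64092143e-01, -8.76192859e-04],
       [-3.64093185e-01,  9.31360402e-01,  1.98831731e-03],
       [ 9.21206250e-05,  2.17086007e-03, -9.99997639e-01]]), 'wrist_force': array([ 0.38882519, -0.55159185, -0.0835172 ]), 'moment': array([0.01493167, 0.01486071, 0.00361198]), 'gripper_force': 0.0, 'gripper_width': 0.9992367703614929}
side {'camera_matrix': array([[430.84446368,   0.        , 251.72691116],
       [  0.        , 430.84446368, 195.00687123],
       [  0.        ,   0.        ,   1.        ]]), 'rvec': array([ 0.61632084, -2.33315409,  1.54302808]), 'tvec': array([0.2733645 , 0.21294073, 0.95922368])}
top {'camera_matrix': array([[359.37057567,   0.        , 264.490901  ],
       [  0.        , 359.37057567, 193.84137609],
       [  0.        ,   0.        ,   1.        ]]), 'rvec': array([ 2.12564958, -2.16160002,  0.13702555]), 'tvec': array([-0.10238524,  0.41157267,  1.17978246])}
wrist {'camera_matrix': array([[304.46097677,   0.        , 260.12823383],
       [  0.        , 304.46097677, 188.89061612],
       [  0.        ,   0.        ,   1.        ]]), 'hand_eye': array([[-1.43435655e-05, -9.64350285e-01, -2.64629037e-01,
         7.22822010e-02],
       [ 9.99999573e-01, -2.58440788e-04,  8.87596808e-04,
        -1.68853132e-06],
       [-9.24345172e-04, -2.64628911e-01,  9.64349877e-01,
        -1.37457793e-01],
       [ 0.00000000e+00,  0.00000000e+00,  0.00000000e+00,
         1.00000000e+00]])}
```

View pics/top0.png

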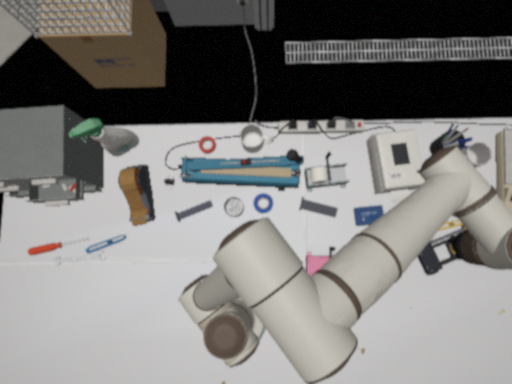

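View pics/side0.png

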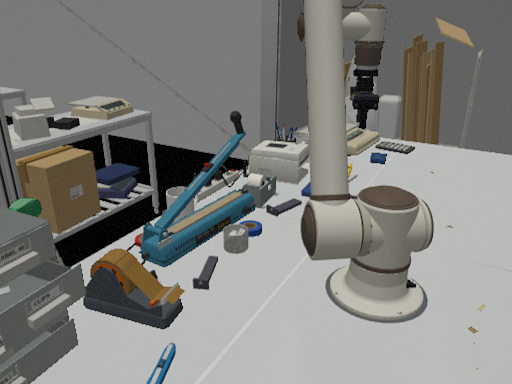

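```bash
cat >> h.py <<'E'
def cam(c,s=None):
    K=c['camera_matrix']
    if 'rvec' in c:
        R=cv2.Rodrigues(c['rvec'])[0]; return K,R.T,-R.T@c['tvec']
    H=c['hand_eye']; return K,s['ee_rot']@H[:3,:3],s['tcp_pos']+s['ee_rot']@H[:3,3]
def ray(C,uv):
    K,R,o=C; d=R@np.linalg.inv(K)@np.array([uv[0],uv[1],1.]); return o,d/np.linalg.norm(d)
def plane(C,uv,z):
    o,d=ray(C,uv); return o+d*(z-o[2])/d[2]
def proj(C,p):
    K,R,o=C; q=K@(R.T@(np.asarray(p)-o)); return q[:2]/q[2]
def tri(obs):
    A=np.zeros((3,3));b=np.zeros(3)
    for C,uv in obs:
        o,d=ray(C,uv);P=np.eye(3)-np.outer(d,d);A+=P;b+=P@o
    p=np.linalg.solve(A,b); return p,[np.linalg.norm(np.cross(p-ray(C,u)[0],ray(C,u)[1])) for C,u in obs]
def load(f): return np.load(f'pics/{f}.npy',allow_pickle=True).item()
E
python3 - <<'E'
from h import *
c=load('top0');C=cam(c)
for uv in [(195,210),(319,207),(325,175),(318,262),(234,207),(263,203),(368,215)]: print(uv,plane(C,uv,0.012).round(3))
im=c['img']
a=cv2.resize(im[150:230,165:365],None,fx=4,fy=4,interpolation=cv2.INTER_CUBIC)
s=load('side0')['img'][150:310,170:330]
b=cv2.resize(s,None,fx=1.7,fy=1.7,interpolation=cv2.INTER_CUBIC)
out=np.zeros((600,800,3),np.uint8); out[:320]=a; out[325:325+b.shape[0],:b.shape[1]]=b
# dark masks in top
hsv=cv2.cvtColor(im,cv2.COLOR_RGB2HSV)
m=((hsv[:,:,2]<110)).astype(np.uint8)*255
n,l,st,ce=cv2.connectedComponentsWithStats(m)
for i in range(1,n):
    if 100<st[i,4]<900 and 150<ce[i][1]<240:
        cn=cv2.findContours((l==i).astype(np.uint8),0,2)[0][0]; print(ce[i],st[i],cv2.minAreaRect(cn))
cv2.imwrite('pics/crop1.png',out[:,:,::-1])
E
```

```text
(195, 210) [0.361 0.128 0.012]
(319, 207) [ 0.364 -0.293  0.012]
(325, 175) [ 0.474 -0.317  0.012]
(318, 262) [ 0.181 -0.283  0.012]
(234, 207) [ 0.369 -0.005  0.012]
(263, 203) [ 0.381 -0.104  0.012]
(368, 215) [ 0.334 -0.456  0.012]
[399.93884892 153.54676259] [392 144  17  20 278] ((399.9324645996094, 153.5946044921875), (19.89227867126465, 14.138313293457031), 80.53767395019531)
[294.01923077 156.89102564] [286 150  17  15 156] ((294.0000305175781, 157.50001525878906), (16.26345443725586, 10.606600761413574), 45.0)
[144.21692308 188.79384615] [133 165  22  56 650] ((143.90811157226562, 192.75137329101562), (55.41870880126953, 14.868432998657227), 81.02737426757812)
[238.85644769 182.40145985] [183 172 115  18 411] ((239.9581298828125, 182.38735961914062), (114.19947052001953, 9.055346488952637), 6.170175552368164)
[ 24.34046346 187.3368984 ] [  0 176  49  26 561] ((24.0, 188.5), (25.0, 48.0), 90.0)
[318.00769231 207.79230769] [301 200  35  16 260] ((318.1683044433594, 207.78536987304688), (34.70180892944336, 7.496340751647949), 14.470293045043945)
[192.83229814 210.27950311] [176 202  35  18 161] ((193.66766357421875, 210.44232177734375), (6.649358749389648, 35.72922134399414), 71.02959442138672)
[236.13333333 232.38888889] [220 221  37  27 180] ((236.5365753173828, 232.0299835205078), (5.504528522491455, 44.403194427490234), 53.392921447753906)
```

View pics/crop1.png

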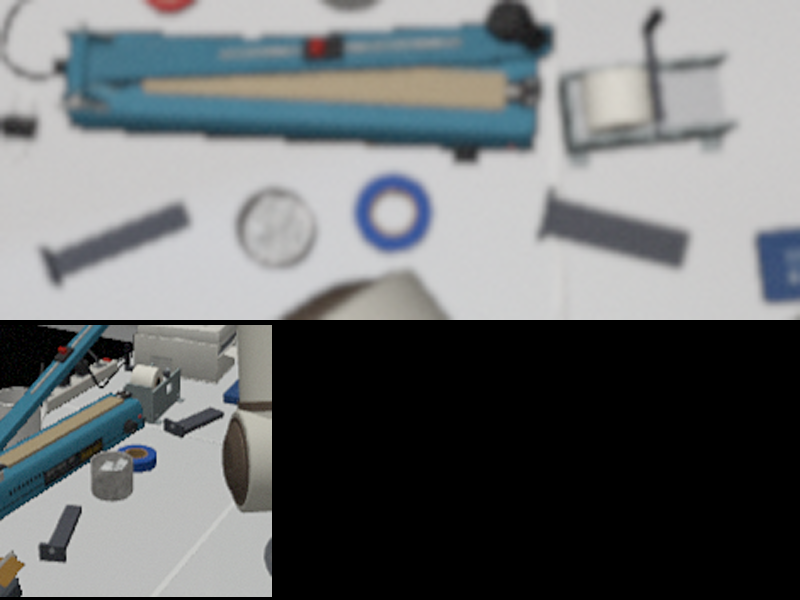

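Emit:
move_arm --series '[{"grip":1,"xyz":[-194,139,0],"angular":[0,0,0.37]},{"grip":1,"xyz":[-194,139,0],"angular":[0,0,0.37]},{"grip":1,"xyz":[-194,139,0],"angular":[0,0,0.37]},{"grip":1,"xyz":[-194,139,0],"angular":[0,0,0.37]},{"grip":1,"xyz":[-194,139,0],"angular":[0,0,0.37]},{"grip":1,"xyz":[-194,139,0],"angular":[0,0,0.37]},{"grip":1,"xyz":[-194,139,0],"angular":[0,0,0.37]},{"grip":1,"xyz":[-194,139,0],"angular":[0,0,0.37]}]'

```text
time_s: 0.95
tcp_pos: [0.3574, -0.3823, 0.2474]
ee_rot: [[-1.0, -0.002, -0.0], [-0.002, 1.0, 0.0], [0.0, 0.0, -1.0]]
wrist_force: [0.1, -0.6, -0.0]
gripper_width: 1.0
gripper_force: 0.0
```

```bash
cat >> h.py <<'E'
def wr(f):
    s=r.sense(); c=save('wrist',f); c['s']=s; np.save(f'pics/{f}.npy',c,allow_pickle=True); return cam(c,s)
def wl(f): c=load(f); return c['img'],cam(c,c['s'])
def go(p,Rt=None):
    "tool shift mm and rotvec to reach world pose"
    s=r.sense(); R=s['ee_rot']; print('xyz',(R.T@(np.asarray(p)-s['tcp_pos'])*1000).round(1), 'rot',cv2.Rodrigues(R.T@(R if Rt is None else Rt))[0].ravel().round(4))
E
python3 -c "
from h import *
wr('w1');s=r.sense();print(s['tcp_pos'],s['ee_rot'],s['joints'])"
```

```text
[ 0.35718403 -0.38261889  0.24733736] [[-9.99998873e-01 -1.44652957e-03 -4.01452803e-04]
 [-1.44658701e-03  9.99998943e-01  1.42828636e-04]
 [ 4.01245773e-04  1.43409211e-04 -9.99999909e-01]] [-2.91908943e+01  1.21619177e+01 -1.37064498e+01  4.52694022e-03
 -6.41557042e+01 -6.07281983e+01]
```

View pics/w1.png

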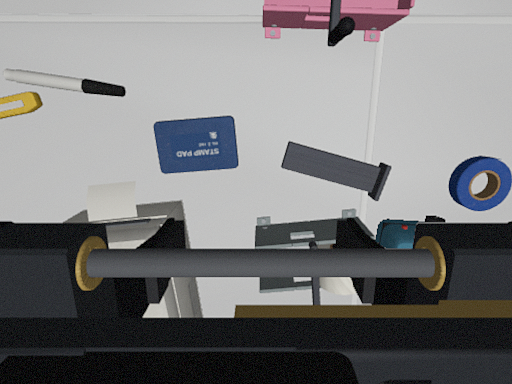

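Emit:
move_arm --series '[{"grip":1,"xyz":[0,0,-50],"angular":[0,0,0]},{"grip":1,"xyz":[-80,32,-92],"angular":[0,0,0]},{"grip":1,"xyz":[-80,32,-92],"angular":[0,0,0]},{"grip":1,"xyz":[-80,32,-92],"angular":[0,0,0]},{"grip":1,"xyz":[-80,32,-92],"angular":[0,0,0]}]'

```text
time_s: 1.5
tcp_pos: [0.4376, -0.3503, 0.339]
ee_rot: [[-1.0, -0.002, -0.001], [-0.002, 1.0, 0.001], [0.001, 0.001, -1.0]]
wrist_force: [0.2, 0.2, -0.8]
gripper_width: 1.003
gripper_force: 0.0
```

```bash
python3 -c "
from h import *
wr('w2');s=r.sense();print(s['tcp_pos'])
im,C=wl('w2')
print(proj(C,[.474,-.317,.04]))
"
```

```text
[ 0.43671015 -0.35032136  0.33856537]
[282.23861098 181.92188819]
```

Emit:
move_arm --series '[{"grip":1,"xyz":[-60,-60,0],"angular":[0,0,0]},{"grip":1,"xyz":[-60,-60,0],"angular":[0,0,0]},{"grip":1,"xyz":[-60,-60,0],"angular":[0,0,0]},{"grip":1,"xyz":[-60,-60,0],"angular":[0,0,0]}]'

```text
time_s: 1.95
tcp_pos: [0.4964, -0.4105, 0.3376]
ee_rot: [[-1.0, -0.0, -0.003], [-0.0, 1.0, 0.002], [0.003, 0.002, -1.0]]
wrist_force: [0.0, 0.5, -0.2]
gripper_width: 0.998
gripper_force: 0.0
```

```bash
python3 -c "
from h import *
wr('w3')
a,C=wl('w2');b,D=wl('w3')
out=np.zeros((600,800,3),np.uint8)
pa=proj(C,[.474,-.317,.04]);pb=proj(D,[.474,-.317,.04]);print(pa,pb)
for i,(im,p) in enumerate(((a,pa),(b,pb))):
    x=int(p[0])-67;y=max(0,int(p[1])-50);print(x,y)
    q=cv2.resize(im[y:y+100,x:x+133],None,fx=3,fy=3,interpolation=cv2.INTER_CUBIC); out[:q.shape[0],400*i:400*i+399]=q[:,:399]
s=load('side0')['img'][160:210,215:295]
q=cv2.resize(s,None,fx=5,fy=5,interpolation=cv2.INTER_CUBIC);out[310:310+250,:400]=q
cv2.imwrite('pics/crop2.png',out[:,:,::-1])
"
```

```text
[282.23861098 181.92188819] [325.17180629 142.52433657]
215 131
258 92
```

View pics/crop2.png

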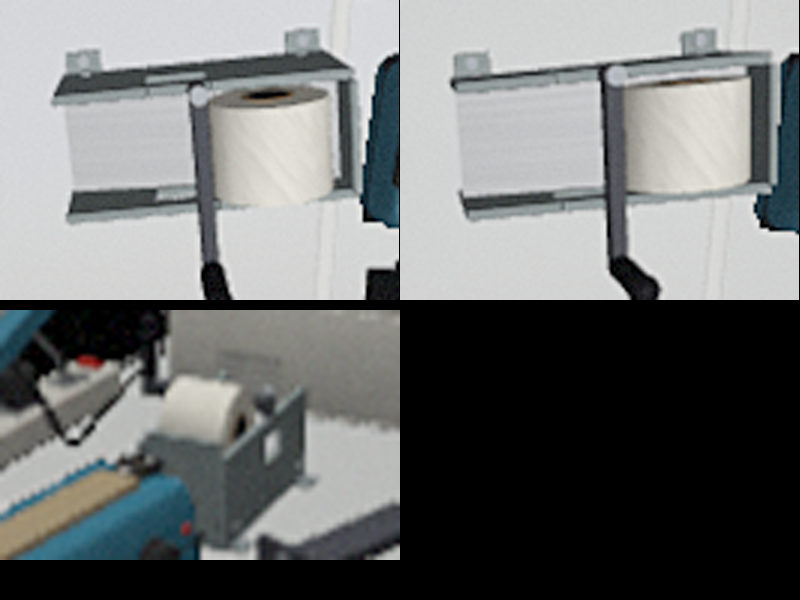

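```bash
cat > rk.py <<'E'
from h import *
_,C=wl('w2');_,D=wl('w3')
f=lambda o,u,v:(o[0]+u/3-.33,o[1]+v/3-.33)
o2,o3=(215,131),(258,92)
pts={'hinge':((8,28.5,86),(199,97),(217,75)),'A':((-58,31,66),(54,102),(56,88)),'B':((-58,-31,66),(69,220),(67,217)),'D':((80,31,66),(356,76),(371,62))}
M=[];W=[]
for k,(m,a,b) in pts.items():
    p,e=tri([(C,f(o2,*a)),(D,f(o3,*b))]); 
    z=m[2]/1000; q=(plane(C,f(o2,*a),z)+plane(D,f(o3,*b),z))/2
    print(k,p.round(4),np.round(e,4),q.round(4),(plane(C,f(o2,*a),z)-plane(D,f(o3,*b),z)).round(4)); M.append(m);W.append(q)
M=np.array(M)/1000;W=np.array(W)
m=M[:,:2]-M[:,:2].mean(0);w=W[:,:2]-W[:,:2].mean(0)
th=np.arctan2((m[:,0]*w[:,1]-m[:,1]*w[:,0]).sum(),(m*w).sum())
R=np.array([[np.cos(th),-np.sin(th)],[np.sin(th),np.cos(th)]])
t=W[:,:2].mean(0)-R@M[:,:2].mean(0)
print('yaw',th,np.degrees(th),'origin',t,'res mm',((M[:,:2]@R.T+t-W[:,:2])*1000).round(1))
E
python3 rk.py
python3 - <<'E'
from h import *
# bar rough from top
C=cam(load('top0'))
for z in (0.006,): print([plane(C,u,z).round(3) for u in [(177,216.5),(211,202.5),(193.7,210.4)]])
E
```

```text
hinge [ 0.4368 -0.3229  0.0875] [0.0002 0.0002] [ 0.437  -0.3227  0.086 ] [ 0.0005  0.     -0.    ]
A [ 0.4434 -0.3879  0.0638] [0.0005 0.0005] [ 0.4431 -0.3878  0.066 ] [ 0.0004  0.001  -0.    ]
B [ 0.5013 -0.382   0.0611] [0.0003 0.0003] [ 0.5   -0.382  0.066] [-0.0003  0.0011  0.    ]
D [ 0.4321 -0.2489  0.0598] [0.0001 0.0001] [ 0.4315 -0.2509  0.066 ] [-0.0007  0.0011  0.    ]
yaw 1.646620645236073 94.34441343113538 origin [ 0.46720811 -0.32775085] res mm [[ 1.2  0.7]
 [-2.4 -0.1]
 [ 2.5 -1.2]
 [-1.3  0.6]]
[array([0.34 , 0.19 , 0.006]), array([0.386, 0.074, 0.006]), array([0.36 , 0.133, 0.006])]
```

```bash
python3 - <<'E'
from h import *
im,C=wl('w1')
g=im.mean(2).astype(int)
for v in range(226,248,2): print(v,g[v,250:346:2])
E
```

```text
226 [194 195 195  38  62  63  60  58  64  57  58  59  64  60  70  67  62  63
  62  61  62  64  60  62  63  67  62  61  63  62  65  59  60  62  62  62
  60  61  62  62  63  65  66  55  15  20  17  14]
228 [195 195 194  48  71  65  75 110 104  61  54  68  61  57  63  64  64  66
  61  60  66  66  62  63  62  58  59  57  57  65  64  57  59  59  62  59
  59  65  63  62  63  62  60  50  20  13  16  26]
230 [194 195 190  51  59  61  59  57  65  62  66  69  62  61  67  63  66  60
  66  62  58  61  61  64  59  58  58  58  48  49  51  64  65  59  61  64
  63  59  63  59  61  59  64  44  21  22  21  20]
232 [194 193 188  52  61  66  64  57  59  64  59  60  65  60  66  63  65  65
  63  64  68  90 104 110 121 130 133 139 137 140 143 131  54  62  61  63
  60  60  61  65  61  63  66  41  25  22  16  18]
234 [193 194 187  51  62  66  64  63  62  61  64  60  67  61  63  66  64  63
  62  58 118 140 139 139 136 134 148 141 144 139 161 173  97  61  64  64
  64  63  64  58  61  65  66  22  21  22  24   3]
236 [193 193 184  56  66  64  60  55  58  63  59  59  59  63  61  61  64  62
  61  60 128 176 173 17
[... 399 characters left out ...]
58  55  65  58  51  56  60  62  53  55  49  52  65
  76  93 101 110 120 134 145   7  26  21  20  15]
242 [193 190 183  63  59  59  64  62  58  63  64  56  60  59  62  61  56  57
  57  54  52  54  53  58  65  84  97 108 116 109  31  30  40 131 129 149
 150 148 145 147 147 150 159   1  20  21  13  25]
244 [193 193 181  56  53  62  56  53  56  52  52  55  64  75  81  99 108 116
 129 133 141 104 140 144 146 146 145 139 139 111  34  36  32  80 108 123
 120 114 110 103  93  53   5  11  17  17  18   8]
246 [194 197 181  95 105 112 118 128 136 140 137 141 141 144 141 142 135 139
 138 135 137 149 148 149 157 173 174 174 177 166  16  54  69  59 106 102
 105 103 105 104  57  25   2  12  29  21  13   6]
```

```bash
python3 - <<'E'
from h import *
im,C=wl('w1')
for u,v,z in [(289.5,235.5,.0445),(314.5,234.5,.0445),(289.8,232.5,.036),(313.5,231.5,.036),(255.4,237,.05),(255.3,245.5,.066),(255.3,229,.03)]:
    print(u,v,plane(C,(u,v),z).round(4))
th=np.radians(94.34)
R=np.array([[np.cos(th),-np.sin(th)],[np.sin(th),np.cos(th)]])
for x in(-14.5,14.5,0,-58): print(x,R@[x/1000,.031]+[.4672,-.3278])
E
```

```text
289.5 235.5 [ 0.4367 -0.3463  0.0445]
314.5 234.5 [ 0.4353 -0.3161  0.0445]
289.8 232.5 [ 0.4365 -0.3451  0.036 ]
313.5 231.5 [ 0.4351 -0.3159  0.036 ]
255.4 237 [ 0.4363 -0.3875  0.05  ]
255.3 245.5 [ 0.4396 -0.3874  0.066 ]
255.3 229 [ 0.4344 -0.3879  0.03  ]
-14.5 [ 0.43738618 -0.34460434]
14.5 [ 0.43519161 -0.3156875 ]
0 [ 0.43628889 -0.33014592]
-58 [ 0.44067803 -0.38797961]
```

Emit:
move_arm --series '[{"grip":1,"xyz":[116,110,0],"angular":[0,0,-0.3]},{"grip":1,"xyz":[116,110,0],"angular":[0,0,-0.3]},{"grip":1,"xyz":[116,110,0],"angular":[0,0,-0.45]},{"grip":1,"xyz":[116,110,0],"angular":[0,0,-0.6]},{"grip":1,"xyz":[161,610,0],"angular":[0,0,-1.95]},{"grip":1,"xyz":[161,610,0],"angular":[0,0,-1.95]},{"grip":1,"xyz":[161,610,0],"angular":[0,0,-1.95]},{"grip":1,"xyz":[161,610,0],"angular":[0,0,-1.95]},{"grip":1,"xyz":[161,610,0],"angular":[0,0,-1.95]},{"grip":1,"xyz":[161,610,0],"angular":[0,0,-1.95]}]'

```text
time_s: 3.0
tcp_pos: [0.3515, -0.0004, 0.3402]
ee_rot: [[-0.062, -0.998, 0.003], [-0.998, 0.062, 0.001], [-0.001, -0.003, -1.0]]
wrist_force: [1.9, -0.0, -0.2]
gripper_width: 0.996
gripper_force: 0.0
```

```bash
cat >> h.py <<'E'
def Rz(d): a=np.radians(d); return np.array([[np.cos(a),-np.sin(a),0],[np.sin(a),np.cos(a),0],[0,0,1]])
def tool(yaw,lean=0):
    "tool down, tool x at yaw deg; lean>0: body leans toward -tool x (z tips to +x)"
    b=np.radians(lean)
    return Rz(yaw)@np.array([[np.cos(b),0,np.sin(b)],[0,-1,0],[np.sin(b),0,-np.cos(b)]])
E
python3 -c "
from h import *
print(r.sense()['joints'],r.sense()['tcp_pos']);go([.335,.2,.25],tool(-68.4))"
```

```text
[ 2.69833764e+01 -1.00616128e+01 -2.31063657e+01  4.93436136e-03
 -7.67825652e+01 -3.05651094e+01] [ 0.35150965 -0.00037304  0.34015944]
xyz [-198.8   29.2   90.4] rot [-0.0029  0.0009 -0.4395]
```

Emit:
move_arm --series '[{"grip":1,"xyz":[-199,29,90],"angular":[0,0,-0.44]},{"grip":1,"xyz":[-199,29,90],"angular":[0,0,-0.44]},{"grip":1,"xyz":[-199,29,90],"angular":[0,0,-0.44]},{"grip":1,"xyz":[-199,29,90],"angular":[0,0,-0.44]},{"grip":1,"xyz":[-199,29,90],"angular":[0,0,-0.44]},{"grip":1,"xyz":[-199,29,90],"angular":[0,0,-0.44]},{"grip":1,"xyz":[-199,29,90],"angular":[0,0,-0.44]}]'

```text
time_s: 3.7
tcp_pos: [0.3377, 0.1985, 0.2499]
ee_rot: [[0.364, -0.931, 0.0], [-0.931, -0.364, 0.0], [-0.0, -0.0, -1.0]]
wrist_force: [0.4, -0.4, 0.3]
gripper_width: 0.997
gripper_force: 0.0
```

```bash
python3 -c "
from h import *
C=wr('w4');im=load('w4')['img']
print(r.sense()['tcp_pos'])
g=im.mean(2);m=(g<120).astype(np.uint8);m[215:]=0
n,l,st,ce=cv2.connectedComponentsWithStats(m)
for i in range(1,n):
    if st[i,4]>300:
        cn=max(cv2.findContours((l==i).astype(np.uint8),0,2)[0],key=len);print(ce[i],st[i],plane(C,ce[i],.012).round(3),cv2.approxPolyDP(cn,3,True)[:,0].tolist())
"
```

```text
[0.33797282 0.19832057 0.25020049]
[ 3.57231405 25.9607438 ] [  0   0  12  78 484] [0.661 0.156 0.012] [[11, 0], [0, 0], [0, 77]]
[139.92940432  48.40395914] [   57     0   163   139 11063] [0.514 0.123 0.012] [[81, 122], [105, 137], [121, 135], [132, 118], [131, 92], [148, 99], [151, 90], [145, 82], [149, 78], [156, 80], [150, 105], [157, 102], [173, 109], [183, 94], [219, 0], [171, 0], [160, 29], [147, 21], [151, 0], [93, 0], [85, 6], [74, 0], [57, 0], [64, 9], [64, 85], [68, 102]]
[302.32864675   6.89279438] [279   0  50  17 569] [0.359 0.018 0.012] [[279, 2], [290, 13], [307, 16], [328, 0]]
[262.31436194 105.58203646] [ 248   49   29  112 2249] [0.361 0.131 0.012] [[254, 49], [254, 151], [248, 159], [275, 160], [276, 154], [271, 152], [273, 51]]
[496.28483449 125.3356428 ] [ 484   61   28  127 1299] [0.09  0.049 0.012] [[511, 61], [490, 97], [484, 123], [491, 165], [511, 187], [510, 174], [500, 163], [493, 141], [494, 112], [511, 77]]
[162.26057906 143.92873051] [151 129  25  29 449] [0.459 0.218 0.012] [[160, 129], [151, 151], [154, 156], [165, 157], [175, 136]]
[ 21.79957507 199.16855524] [   0  181   53   34 1412] [0.608 0.352 0.012] [[0, 186], [0, 214], [47, 214], [37, 189], [52, 214], [46, 198], [34, 184], [14, 181]]
[148.46590909 202.91623377] [  84  182  164   33 3080] [0.454 0.298 0.012] [[84, 214], [247, 214], [106, 182], [89, 194], [90, 211]]
```

View pics/w4.png

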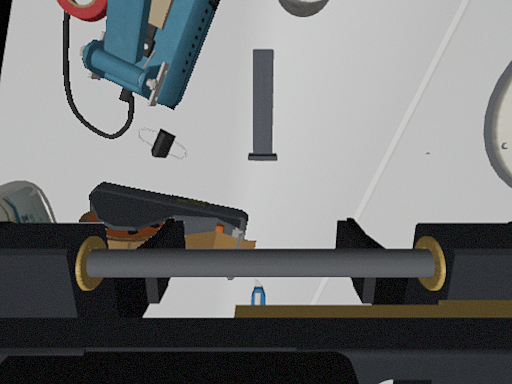

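```bash
cat > bar.py <<'E'
from h import *
im,C=wl('w4'); T=cam(load('top0'))
print('centre tri',tri([(C,(262.3,105.6)),(T,(192.83,210.28))]))
g=im.mean(2)
L=[];Rr=[]
for v in range(56,148,4):
    row=np.where(g[v,240:290]<120)[0]+240; L.append((row[0]-.5,v));Rr.append((row[-1]+.5,v))
P=[];Q=[]
for u in L:P.append(plane(C,u,.012)[:2])
for u in Rr:Q.append(plane(C,u,.012)[:2])
mid=(np.array(P)+np.array(Q))/2
vx,vy,x0,y0=cv2.fitLine(mid.astype(np.float32),2,0,.01,.01).ravel(); d=np.array([vx,vy]); d*=np.sign(d[1])
print('dir',d,np.degrees(np.arctan2(d[1],d[0])),'width',np.linalg.norm(np.array(P)-Q,axis=1).mean())
tip=plane(C,(263.5,48.7),.012)[:2]; hd=plane(C,(262.5,151.5),.012)[:2]; ho=plane(C,(262,160.5),.026)[:2]
o=np.array([x0,y0]); s=lambda p:(p-o)@d
print('tip',tip,'len',s(hd)-s(tip))
c=o+d*(s(tip)+.060)
print('origin',c)
yaw=np.degrees(np.arctan2(d[1],d[0]))
Rt=tool(yaw-180,25)
tipc=np.array([*(c+d*.030),.0065]); tcp=tipc-.025*Rt[:,2]
print('tcp',tcp); go(tcp-.08*Rt[:,2]*0+[0,0,.08],Rt); go(tcp,Rt)
E
python3 bar.py
```

```text
centre tri (array([0.36017966, 0.13159187, 0.02455134]), [np.float64(0.0015271460113308395), np.float64(0.0015271460113308595)])
dir [-0.3583939   0.93357044] 111.001595 width 0.023210944338549696
tip [0.38299445 0.07244984] len 0.11705914520811672
origin [0.3623301  0.12878627]
tcp [0.34779169 0.16665698 0.02915769]
xyz [ 33.1   2.5 141. ] rot [-0.0022  0.4369  0.0049]
xyz [ 33.2   2.6 221. ] rot [-0.0022  0.4369  0.0049]
```

Emit:
move_arm --series '[{"grip":1,"xyz":[10,2,50],"angular":[0,0.15,0]},{"grip":1,"xyz":[20,2,90],"angular":[-0.002,0.29,0.003]},{"grip":1,"xyz":[33,2.5,140],"angular":[-0.002,0.437,0.005]},{"grip":1,"xyz":[33,2.5,140],"angular":[-0.002,0.437,0.005]},{"grip":1,"xyz":[33,2.5,180],"angular":[-0.002,0.437,0.005]},{"grip":1,"xyz":[33,2.5,200],"angular":[-0.002,0.437,0.005]},{"grip":1,"xyz":[33,2.5,200],"angular":[-0.002,0.437,0.005]},{"grip":1,"xyz":[33,2.5,200],"angular":[-0.002,0.437,0.005]}]'

```text
time_s: 4.55
tcp_pos: [0.3493, 0.1685, 0.0519]
ee_rot: [[0.323, -0.934, 0.153], [-0.848, -0.357, -0.391], [0.42, -0.004, -0.908]]
wrist_force: [-0.4, 0.7, 0.6]
gripper_width: 0.999
gripper_force: 0.0
```

```bash
tail -1 bar.py; python3 bar.py | tail -1; python3 -c "
from h import *
print(r.sense()['joints'],r.sense()['wrist_force'])"
```

```text
print('tcp',tcp); go(tcp-.08*Rt[:,2]*0+[0,0,.08],Rt); go(tcp,Rt)
xyz [-8.5  2.2 21.1] rot [-0.0026  0.0032 -0.0029]
[ 61.24113925  20.23230959 -54.21824598  32.6529994  -36.64960124
 -70.33496682] [-0.38097788  0.66292696  0.62303728]
```

Emit:
move_arm --series '[{"grip":1,"xyz":[-6,2,14],"angular":[0,0,0]},{"grip":1,"xyz":[-8.5,2,21],"angular":[0,0,0]},{"grip":1,"xyz":[-8.5,2,21],"angular":[0,0,0]},{"grip":0,"xyz":[-8.5,2,21],"angular":[0,0,0]},{"grip":0,"xyz":[-8.5,2,21],"angular":[0,0,0]},{"grip":0,"xyz":[-8.5,2,21],"angular":[0,0,0]},{"grip":0,"xyz":[-8.5,2,21],"angular":[0,0,0]},{"grip":0,"xyz":[-8.5,2,21],"angular":[0,0,0]},{"grip":0,"xyz":[-8.5,2,21],"angular":[0,0,0]},{"grip":0,"xyz":[-8.5,2,21],"angular":[0,0,0]}]'

```text
time_s: 5.55
tcp_pos: [0.3466, 0.1659, 0.027]
ee_rot: [[0.325, -0.933, 0.151], [-0.845, -0.359, -0.396], [0.424, 0.001, -0.906]]
wrist_force: [0.8, -0.0, 3.1]
gripper_width: 0.448
gripper_force: 1.3
```

Emit:
move_arm --series '[{"grip":0,"xyz":[0,0,0],"angular":[0,0,0]},{"grip":0,"xyz":[0,0,0],"angular":[0,0,0]},{"grip":0,"xyz":[0,0,0],"angular":[0,0,0]}]'

```text
time_s: 5.85
tcp_pos: [0.3467, 0.166, 0.027]
ee_rot: [[0.325, -0.933, 0.151], [-0.846, -0.359, -0.395], [0.423, 0.001, -0.906]]
wrist_force: [0.3, 0.4, 3.1]
gripper_width: 0.272
gripper_force: 30.7
```

```bash
python3 -c "
from h import *
s=r.sense();print(s['gripper_width']*87,s['gripper_force'],s['tcp_pos'],s['wrist_force'],s['joints'])
Rt=tool(-69+73.3,25); print(Rt)
go([s['tcp_pos'][0],s['tcp_pos'][1],.15],s['ee_rot'])"
```

```text
23.630479379310394 30.727257703802024 [0.34667145 0.16600049 0.02701786] [0.31304068 0.43839256 3.1319388 ] [ 60.22047625  23.09198376 -56.85432763  37.82443309 -32.29521516
 -75.26366757]
[[ 0.90375665  0.07497873  0.42142865]
 [ 0.0679538  -0.99718513  0.03168738]
 [ 0.42261826  0.         -0.90630779]]
xyz [ 5.210e+01  1.000e-01 -1.114e+02] rot [0. 0. 0.]
```

Emit:
move_arm --series '[{"grip":0,"xyz":[9,0,-18],"angular":[0,0,0]},{"grip":0,"xyz":[26,0,-55],"angular":[0,0,0]},{"grip":0,"xyz":[52,0,-111],"angular":[0,0,0]},{"grip":0,"xyz":[69,0,-148],"angular":[0,0,0]},{"grip":0,"xyz":[69,0,-148],"angular":[0,0,0]},{"grip":0,"xyz":[69,0,-148],"angular":[0,0,0]}]'

```text
time_s: 6.45
tcp_pos: [0.3464, 0.1662, 0.1903]
ee_rot: [[0.325, -0.934, 0.151], [-0.847, -0.358, -0.392], [0.42, -0.001, -0.907]]
wrist_force: [0.5, -0.8, -2.5]
gripper_width: 0.266
gripper_force: 30.0
```

```bash
python3 -c "
from h import *
C=wr('w5');s=r.sense();print(s['gripper_width']*87,s['gripper_force'],s['tcp_pos'],s['wrist_force'])
print(s['joints'])
R=s['ee_rot']
# expected bar tip & origin pix
ax=np.array([.906,0,.423]);up=R.T@[0,0,1]
for nm,t in (('tip',-60),('mid',0)):
  p=np.array([0,0,.025])+ax*(.030-t/1000)+up*.006
  print(nm,proj(C,s['tcp_pos']+R@p))
w=s['tcp_pos']
go([.36,-.05,.19],tool(-40,25)); go([.335,-.31,.19],tool(4.3,25))
"
```

```text
23.714654873735242 29.97219979763031 [0.34593883 0.1652729  0.18922232] [-0.13489557 -0.24356011 -2.53400802]
[ 63.63865097   6.14992042 -42.27966495  20.7621222  -60.87111117
 -55.9207961 ]
tip [261.55545918  84.6193161 ]
mid [261.61296217 181.12458477]
xyz [187.   63.9  86.6] rot [ 2.161e-01  2.000e-04 -4.583e-01]
xyz [398.8 180.3 185.7] rot [ 5.4280e-01  1.1000e-03 -1.1591e+00]
```

View pics/w5.png

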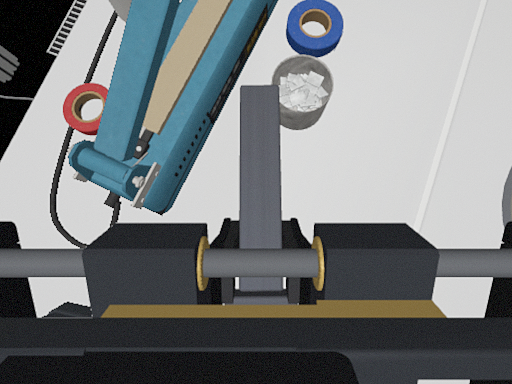

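Emit:
move_arm --series '[{"grip":0,"xyz":[37,13,17],"angular":[0.043,0,-0.092]},{"grip":0,"xyz":[75,26,35],"angular":[0.086,0,-0.183]},{"grip":0,"xyz":[112,38,52],"angular":[0.13,0,-0.275]},{"grip":0,"xyz":[150,51,70],"angular":[0.173,0,-0.367]},{"grip":0,"xyz":[187,64,87],"angular":[0.216,0,-0.458]},{"grip":0,"xyz":[222,83,103],"angular":[0.27,0,-0.575]},{"grip":0,"xyz":[258,103,120],"angular":[0.325,0,-0.692]},{"grip":0,"xyz":[293,122,136],"angular":[0.379,0,-0.81]},{"grip":0,"xyz":[328,141,153],"angular":[0.433,0,-0.925]},{"grip":0,"xyz":[363,161,169],"angular":[0.488,0,-1.04]}]'

```text
time_s: 7.5
tcp_pos: [0.3486, -0.1717, 0.1895]
ee_rot: [[0.87, -0.332, 0.364], [-0.306, -0.943, -0.129], [0.386, 0.001, -0.922]]
wrist_force: [0.1, -0.3, -1.5]
gripper_width: 0.268
gripper_force: 30.0
```

```bash
cat > ins.py <<'E'
from h import *
import sys
YAW=94.3; M=np.array([.436,-.3306]) # slot mouth xy (rack 0,31)
def tgt(depth,zb,yaw=YAW,mouth=M,g=30,lean=25):
    "depth: mm of shank tip past outer wall face; zb underside height; g: bar x of tip-centre (z .0045 above underside)"
    ry=np.array([np.cos(np.radians(yaw+90)),np.sin(np.radians(yaw+90))]) # rack +y
    Rt=tool(yaw-90,lean)
    p=mouth+ry*((-depth+60+g)/1000)
    tc=np.array([*p,zb+.0045]); return tc-.025*Rt[:,2],Rt
if __name__=='__main__':
    print(r.sense()['joints'],r.sense()['gripper_force'])
    go(*tgt(float(sys.argv[1]),float(sys.argv[2])))
E
python3 ins.py -25 .12; python3 ins.py -25 .039
```

```text
[  3.00377274  -9.3616505  -56.57915865  22.05850027 -23.16474184
  48.76242137] 29.978182017803192
xyz [  2.3 171.3  47. ] rot [ 0.1679  0.0393 -0.378 ]
[  3.00377274  -9.3616505  -56.57915865  22.05850027 -23.16474184
  48.76242137] 29.978182017803192
xyz [-29.  171.3 121.7] rot [ 0.1679  0.0393 -0.378 ]
```

Emit:
move_arm --series '[{"grip":0,"xyz":[0,43,12],"angular":[0.042,0.01,-0.095]},{"grip":0,"xyz":[1,86,24],"angular":[0.084,0.02,-0.19]},{"grip":0,"xyz":[2,128,35],"angular":[0.126,0.03,-0.284]},{"grip":0,"xyz":[2,171,47],"angular":[0.168,0.039,-0.378]},{"grip":0,"xyz":[2,171,47],"angular":[0.168,0.039,-0.378]},{"grip":0,"xyz":[2,171,47],"angular":[0.168,0.039,-0.378]},{"grip":0,"xyz":[2,171,47],"angular":[0.168,0.039,-0.378]}]'

```text
time_s: 8.2
tcp_pos: [0.3163, -0.2967, 0.1558]
ee_rot: [[0.922, -0.004, 0.387], [-0.007, -1.0, 0.006], [0.387, -0.009, -0.922]]
wrist_force: [-0.1, -0.5, -0.7]
gripper_width: 0.271
gripper_force: 30.0
```

```bash
python3 ins.py -25 .12; python3 ins.py -25 .039; python3 -c "
from h import *
C=wr('w6');im=load('w6')['img'];save('side','s6');s=load('s6')['img']
out=np.zeros((384,800,3),np.uint8);out[:,:512]=im
q=cv2.resize(s[120:230,205:301],None,fx=3,fy=3,interpolation=cv2.INTER_CUBIC);out[:330,512:800]=q
cv2.imwrite('pics/c6.png',out[:,:,::-1])"
```

```text
[-31.09059589   3.90856537 -34.61573157 -21.64602686 -33.81012744
 136.9616267 ] 29.97765451669693
xyz [-8.1 43.4  5.6] rot [ 0.0241  0.0389 -0.0758]
[-31.09059589   3.90856537 -34.61573157 -21.64602686 -33.81012744
 136.9616267 ] 29.97765451669693
xyz [-39.4  44.1  80.3] rot [ 0.0241  0.0389 -0.0758]
```

View pics/c6.png

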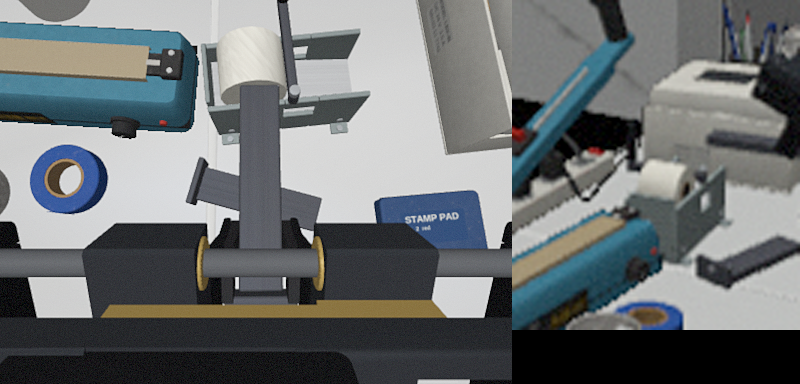

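Emit:
move_arm --series '[{"grip":0,"xyz":[-8,43.5,5.5],"angular":[0.024,0.039,-0.076]},{"grip":0,"xyz":[-8,43.5,5.5],"angular":[0.024,0.039,-0.076]},{"grip":0,"xyz":[-8,43.5,5.5],"angular":[0.024,0.039,-0.076]},{"grip":0,"xyz":[-23,44,42],"angular":[0.024,0.039,-0.076]},{"grip":0,"xyz":[-38,44,77],"angular":[0.024,0.039,-0.076]},{"grip":0,"xyz":[-38,44,77],"angular":[0.024,0.039,-0.076]},{"grip":0,"xyz":[-38,44,77],"angular":[0.024,0.039,-0.076]},{"grip":0,"xyz":[-38,44,77],"angular":[0.024,0.039,-0.076]}]'

```text
time_s: 9.1
tcp_pos: [0.3138, -0.3409, 0.0747]
ee_rot: [[0.901, 0.074, 0.427], [0.07, -0.997, 0.026], [0.428, 0.007, -0.904]]
wrist_force: [-1.5, -0.3, -1.5]
gripper_width: 0.269
gripper_force: 30.0
```

```bash
python3 ins.py -25 .039; python3 -c "
from h import *
C=wr('w7');save('side','s7');s=load('s7')['img'];im=load('w7')['img']
out=np.zeros((600,800,3),np.uint8)
out[:390,:]=cv2.resize(im[20:150,130:397],(800,390),interpolation=cv2.INTER_CUBIC)
out[390:600,:400]=cv2.resize(s[165:228,200:320],(400,210),interpolation=cv2.INTER_CUBIC)
cv2.imwrite('pics/c7.png',out[:,:,::-1])"
```

```text
[-42.33910005  16.34915647 -30.38429538 -37.35827636 -30.37166338
 167.14454042] 29.972323179244995
xyz [-6.3 -1.2  6.5] rot [ 0.0065 -0.0061  0.002 ]
```

View pics/c7.png

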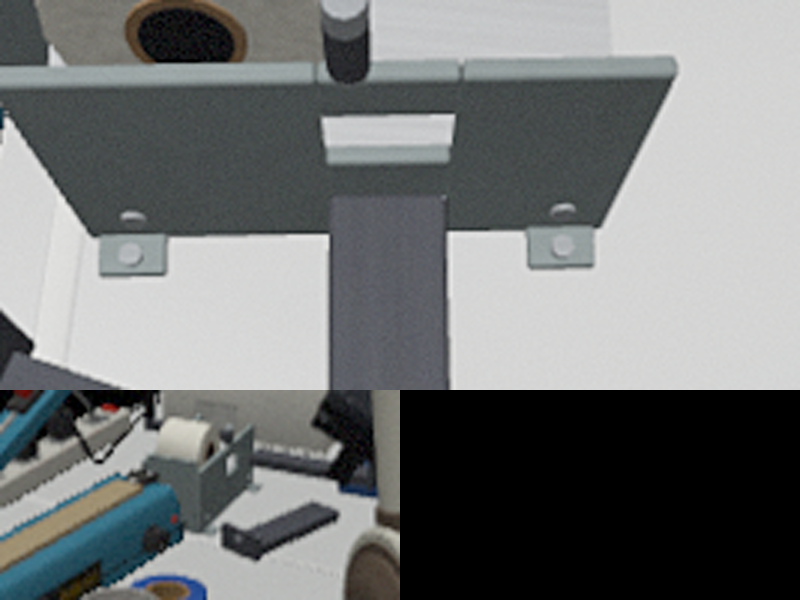

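```bash
python3 - <<'E'
from h import *
s=load('s7')['img'];S=cam(load('s7'));im,C=wl('w7');st=load('w7')['s']
g=s.mean(2).astype(int)
print(st['tcp_pos'],st['ee_rot'][:,2])
for v in range(178,196): print(v,g[v,262:306:1])
R=st['ee_rot'];up=R.T@[0,0,1]
b=np.array([.906,0,.423])
for y in (-.012,.012):
  for z in(-.0045,.0075):
    p=st['tcp_pos']+R@(np.array([0,y,.025])+b*.09)+np.array([0,0,z]); print(y,z,p.round(4),'wrist',proj(C,p).round(1),'side',proj(S,p).round(1))
E
```

```text
[ 0.31379404 -0.34093696  0.07469979] [ 0.42741932  0.02560536 -0.90369082]
178 [107 106 106  92  57  53  47  52 110 141 119  73  62  61  92 109 111 112
 112 110 111 115 110 113 116 112 112 116 114 114 113 119 118 118 114  90
  46  28   2  12  18  15  18   5]
179 [104 109 108 106  57  41  39  48 129 127  82  61  61  59 100 108 108 111
 112 110 108 108 107 114 112 111 111 113 111 112 113 115 116 115 116 112
  89  62  28  10  19  16  23  17]
180 [ 98  85 104 116 124  70  33  60 106  73  66  64  70  56 135 139 124 120
 109 106 106 106 108 108 112 111 110 110 112 114 112 111 116 116 111 106
 105  92  98  89  41  12   3  15]
181 [ 80  34  93 120 177 135  88  68  59  65  61  59  64  60 160 165 146 131
 142 122 138 135 118 119 107 108 106 107 109 109 108 113 114 107 112 107
  99 126 167 171 101  27  23   6]
182 [ 59   7  83 110 172 142  98  65  69  67  66  63  66  60 152 142 124 121
 143 128 163 167 154 132 125 142 125 147 138 125 122 110 104 107 108  97
 124 167 192 180 100  27  10  14]
183 [ 38   5  86 131 133 102  67  62  66  69  67  66  66  67 111  87  68  92
  93 101 135 142 138 125 12
[... 1903 characters left out ...]
 21  26  39  56]
194 [ 71  67  61  67  68  70  63  62  60  66  63  61 103 123 125 116 162 185
 186 187 186 186 185 187 185 186 188 187 188 186 186 187 186 186 187 187
 187 187 196 119  38  46  45  49]
195 [ 68  68  66  64  65  64  63  66  67  65  79 146 160 146 145 157 185 187
 186 186 185 187 184 186 186 186 186 186 186 187 187 187 186 184 186 186
 187 185 191 145  82  62  47  42]
-0.012 -0.0045 [ 0.4133 -0.3217  0.048 ] wrist [241.6  93.7] side [274.  188.2]
-0.012 0.0075 [ 0.4133 -0.3217  0.06  ] wrist [240.6  84.1] side [274.1 184.8]
0.012 -0.0045 [ 0.4151 -0.3456  0.0482] wrist [279.   93.7] side [276.8 185.7]
0.012 0.0075 [ 0.4151 -0.3456  0.0602] wrist [280.4  84.1] side [276.9 182.3]
```

```bash
python3 - <<'E'
from h import *
from ins import M,YAW
S=cam(load('s7'));C=wl('w7')[1]
Rr=Rz(YAW); o=np.array([*M,0])-Rr@[0,.031,0]
for x in(-14.5,14.5):
  for y in (31,26):
    for z in (36,53): p=o+Rr@[x/1000,y/1000,z/1000]; print(x,y,z,p.round(4),'side',proj(S,p).round(1),'wrist',proj(C,p).round(1), ((proj(C,p)-[130,20])*3).round())
for x in (-58,80):p=o+Rr@[x/1000,.031,.066];print(x,'side',proj(S,p).round(1),'wr',((proj(C,p)-[130,20])*3).round())
E
```

```text
-14.5 31 36 [ 0.4371 -0.3451  0.036 ] side [270.7 187.9] wrist [279.1  72.7] [447. 158.]
-14.5 31 53 [ 0.4371 -0.3451  0.053 ] side [270.8 183.1] wrist [280.9  58.1] [453. 114.]
-14.5 26 36 [ 0.4421 -0.3447  0.036 ] side [269.3 187.7] wrist [279.   66.1] [447. 138.]
-14.5 26 53 [ 0.4421 -0.3447  0.053 ] side [269.4 182.9] wrist [280.8  51. ] [452.  93.]
14.5 31 36 [ 0.4349 -0.3161  0.036 ] side [267.2 191. ] wrist [237.3  72.6] [322. 158.]
14.5 31 53 [ 0.4349 -0.3161  0.053 ] side [267.3 186.1] wrist [235.4  57.9] [316. 114.]
14.5 26 36 [ 0.4399 -0.3158  0.036 ] side [265.8 190.7] wrist [237.3  66. ] [322. 138.]
14.5 26 53 [ 0.4399 -0.3158  0.053 ] side [265.9 185.9] wrist [235.6  50.8] [317.  93.]
-58 side [275.9 175.2] wr [676.  76.]
80 side [259.  189.3] wr [-19.  74.]
```

Emit:
move_arm --series '[{"grip":0,"xyz":[-4,0,8.3],"angular":[0.006,-0.006,0]},{"grip":0,"xyz":[-4,0,8.3],"angular":[0.006,-0.006,0]},{"grip":0,"xyz":[-4,0,8.3],"angular":[0.006,-0.006,0]},{"grip":0,"xyz":[-4,0,8.3],"angular":[0.006,-0.006,0]}]'

```text
time_s: 9.6
tcp_pos: [0.3131, -0.341, 0.0641]
ee_rot: [[0.904, 0.075, 0.421], [0.068, -0.997, 0.032], [0.422, -0.001, -0.907]]
wrist_force: [0.4, -0.3, -0.8]
gripper_width: 0.268
gripper_force: 30.0
```

```bash
python3 ins.py -25 .0385;python3 ins.py 5 .0385; cat > lk.py <<'E'
from h import *
import sys
def look(n):
    C=wr(n);im=load(n)['img'];g=im.mean(2).astype(int);s=load(n)['s']
    print(s['tcp_pos'].round(4),s['ee_rot'][:,2].round(4),s['joints'].round(1),s['wrist_force'].round(1))
    for v in range(56,100,3): print(v,g[v,230:292:2])
look(sys.argv[1])
E
python3 lk.py w8
```

```text
[-42.63791226  17.68553485 -30.32477962 -38.16098269 -29.96958903
 168.38921262] 29.97217297554016
xyz [-1.4 -1.2 -2.4] rot [-0.0006  0.0008  0.0001]
[-42.63791226  17.68553485 -30.32477962 -38.16098269 -29.96958903
 168.38921262] 29.97217297554016
xyz [25.8 -1.2 10.2] rot [-0.0006  0.0008  0.0001]
[ 0.3131 -0.341   0.0641] [ 0.4206  0.0322 -0.9067] [-42.6  17.7 -30.3 -38.2 -30.  168.4] [ 0.4 -0.3 -0.8]
56 [ 74  72  67  55 209 206 207 207 208 207 207 205 206 207 208 207 206 206
 205 201 193 192 196 193 194 198 148  67  70  73  71]
59 [ 70  78  74  70 110 157 155 155 154 158 155 156 156 154 156 157 158 157
 157 156 155 160 157 159 157 160  70  71  77  76  70]
62 [ 75  71  72  70 114 161 155 157 155 157 151 155 153 151 152 151 152 152
 152 151 149 147 146 144 141 143  70  76  70  72  76]
65 [75 78 75 75 71 67 66 68 67 64 69 66 65 65 67 70 71 70 71 69 69 69 69 71
 69 71 78 75 72 76 76]
68 [72 75 75 74 73 73 73 75 66 71 71 75 70 73 72 73 73 75 70 74 72 74 72 73
 72 73 77 75 70 78 76]
71 [70 75 79 75 70 72 74 75 74 70 70 75 71 71 74 74 71 73 71 75 68 77 76 76
 78 72 76 78 73 73 75]
74 [77
[... 308 characters left out ...]
0 76 74 69 82 76 66 73 72 71 72 74 74 74 75 71 76 75 68 74
 73 83 77 76 70 73 76]
86 [76 69 72 73 73 80 94 93 93 91 93 96 89 92 93 93 94 96 92 95 99 95 94 92
 66 75 76 78 73 75 73]
89 [ 89  92  88  90 135  76  97  96  97  96  94  94  94  94  91  94  95  95
  92  92  92  95  96  95 109 207 203 202 209 207 208]
92 [214 213 214 212 219  63  98  97  98  90  91  95  95  94  94  95  88  94
  94  93  98  95  90  94 104 220 214 212 214 214 213]
95 [213 212 214 213 222  67  91  95  94  95  93  96  98  96  95  96  96  97
  92  97  94  96  93  97  71 222 212 214 212 212 211]
98 [211 213 214 212 222  65  98  97  94  90  91  94  93 100  91  94  97  93
  96  96  96  92  95  96  76 224 212 214 211 212 214]
```

Emit:
move_arm --series '[{"grip":0,"xyz":[5,0,0],"angular":[0,0,0]},{"grip":0,"xyz":[12,0,4],"angular":[0,0,0]},{"grip":0,"xyz":[19,0,7],"angular":[0,0,0]},{"grip":0,"xyz":[26,0,10],"angular":[0,0,0]},{"grip":0,"xyz":[30.5,0,12],"angular":[0,0,0]},{"grip":0,"xyz":[30.5,0,12],"angular":[0,0,0]}]'

```text
time_s: 10.25
tcp_pos: [0.3466, -0.3383, 0.0659]
ee_rot: [[0.904, 0.077, 0.421], [0.069, -0.997, 0.033], [0.422, -0.0, -0.907]]
wrist_force: [0.5, -0.0, -1.8]
gripper_width: 0.27
gripper_force: 30.0
```

```bash
python3 ins.py 10 .0385;python3 ins.py 73 .0385;python3 lk.py w9
```

```text
[-38.75133055  18.58021656 -28.77847562 -36.6765837  -28.92174101
 163.45701224] 29.972207844257355
xyz [-0.9 -1.  -0.1] rot [-0.0011  0.0007  0.0015]
[-38.75133055  18.58021656 -28.77847562 -36.6765837  -28.92174101
 163.45701224] 29.972207844257355
xyz [56.2 -0.9 26.5] rot [-0.0011  0.0007  0.0015]
[ 0.3466 -0.3383  0.0659] [ 0.4207  0.0327 -0.9066] [-38.8  18.6 -28.8 -36.7 -28.9 163.5] [ 0.5 -0.  -1.8]
56 [148 142 136 111  85  95  88  89  85  87  73 151 203 201 201 202 198 200
 200 201 200 200 199 201 198 200 198 196 198 199 196]
59 [149 141 136 105 114 176 184 184 179 167  61 148 203 200 201 198 199 199
 196 198 201 199 198 199 199 200 199 201 201 201 201]
62 [117 142 129 166 182 178 178 177 177 180 182 132 201 198 198 199 197 198
 198 200 199 198 200 203 201 201 200 200 201 200 201]
65 [121 120 124 186 182 177 179 177 180 180 178 168 203 199 198 199 198 199
 199 198 198 199 199 198 198 196 197 198 198 197 197]
68 [113 119 108 175 182 184 182 181 179 181 184 117 210 201 201 200 202 203
 202 203 204 201 202 201 200 200 200 199 200 201 198]
71 [117 117 118  97 177 189 186 186 191 1
[... 465 characters left out ...]
 198 198 199]
83 [133 125 115 165  31  48  39  40  37  41  43  32 141 157 158 161 158 161
 160 160 150 152 154 154 158 153 153 150 155 155 144]
86 [161 155 107 170  69  41  43  39  40  45  34  24 160 158 160 159 160 159
 158 161 162 159 158 161 162 160 160 161 115 154 158]
89 [156 155 107 157 146  44  41  40  39  40  36  98 152 147 144 144 143 143
 142 140 142 140 140 138 137 138 134 133  96 124 124]
92 [76 75 71 71 66 70 73 76 66 74 77 69 68 66 69 70 73 69 71 71 70 73 71 73
 71 68 77 73 65 71 70]
95 [72 74 72 76 76 74 74 68 70 71 76 68 73 72 72 70 72 71 72 76 72 75 73 72
 73 76 71 76 81 72 73]
98 [72 75 74 74 72 71 75 73 72 72 72 65 68 70 69 68 72 71 71 73 71 72 68 73
 68 59 58 69 74 71 71]
```

Emit:
move_arm --series '[{"grip":0,"xyz":[8,0,3.8],"angular":[0,0,0]},{"grip":0,"xyz":[16,0,7.5],"angular":[0,0,0]},{"grip":0,"xyz":[24,0,11.3],"angular":[0,0,0]},{"grip":0,"xyz":[30,0,14],"angular":[0,0,0]},{"grip":0,"xyz":[30,0,14],"angular":[0,0,0]}]'

```text
time_s: 10.8
tcp_pos: [0.3799, -0.3359, 0.0659]
ee_rot: [[0.904, 0.077, 0.421], [0.069, -0.997, 0.033], [0.422, -0.0, -0.907]]
wrist_force: [-0.5, 0.7, -2.0]
gripper_width: 0.272
gripper_force: 30.0
```

```bash
python3 ins.py 73 .0385
```

```text
[-35.29329339  19.83861709 -27.0529921  -35.19626051 -27.90870897
 158.89276571] 29.972266852855682
xyz [26.  -1.  12.4] rot [-0.001   0.0006  0.0015]
```

Emit:
move_arm --series '[{"grip":0,"xyz":[6,0,2.8],"angular":[0,0,0]},{"grip":0,"xyz":[12,0,5.7],"angular":[0,0,0]},{"grip":0,"xyz":[18,0,8.5],"angular":[0,0,0]},{"grip":0,"xyz":[18,0,8.5],"angular":[0,0,0]}]'

```text
time_s: 11.2
tcp_pos: [0.3996, -0.3345, 0.0659]
ee_rot: [[0.904, 0.076, 0.421], [0.069, -0.997, 0.032], [0.422, -0.0, -0.906]]
wrist_force: [0.7, -0.6, -1.7]
gripper_width: 0.27
gripper_force: 30.0
```

```bash
python3 ins.py 73 .0385
```

```text
[-33.39464803  20.65000601 -25.94206449 -34.21304643 -27.39843679
 156.20232174] 29.97231960296631
xyz [ 8.1 -1.1  4. ] rot [-0.0007  0.0004  0.0012]
```

Emit:
move_arm --series '[{"grip":0,"xyz":[5,0,2.4],"angular":[0,0,0]},{"grip":0,"xyz":[10,0,5],"angular":[0,0,0]},{"grip":0,"xyz":[10,0,5],"angular":[0,0,0]}]'

```text
time_s: 11.5
tcp_pos: [0.4105, -0.3336, 0.0655]
ee_rot: [[0.904, 0.076, 0.421], [0.069, -0.997, 0.032], [0.422, -0.0, -0.907]]
wrist_force: [-0.7, -0.5, -1.1]
gripper_width: 0.273
gripper_force: 30.0
```

```bash
python3 ins.py 75 .0385; python3 ins.py 75 .037; python3 lk.py w10 | tail -16
```

```text
[-32.38831956  21.14886313 -25.30388865 -33.6671374  -27.12828087
 154.75015922] 29.972296357154846
xyz [ 0.1 -1.1 -0.1] rot [-0.0007  0.0005  0.0008]
[-32.38831956  21.14886313 -25.30388865 -33.6671374  -27.12828087
 154.75015922] 29.972296357154846
xyz [-0.5 -1.1  1.3] rot [-0.0007  0.0005  0.0008]
77 [210 217  48  91  94  91  85  90  80  48 200 211 209 208 207 209 208 211
 210 211 210 211 208 208 207 208 209 209 210 208 211]
80 [210 218  47  87  88  91  84  90  80  51 203 210 209 209 209 208 209 210
 208 208 211 210 210 210 208 209 209 209 210 207 209]
83 [211 218  49  89  93  88  88  87  82  53 194 215 214 214 213 213 214 214
 215 215 214 214 215 215 211 210 211 210 209 210 210]
86 [209 218  43  91  93  90  87  86  79  63  66  76  79  72  73  76  71  75
  77  81  81  83  82  79 154 216 208 210 210 209 209]
89 [210 218  43  91  95  91  87  90  82  67  74  95  88  89  95  93  90  92
  92  93  89  93  95  93 103 219 209 209 211 210 208]
92 [212 215  85  90  92  91  85  88  79  70  75  89  94  90  90  89  90  93
  93  91  92  87  91  85  96 221 211 213 214 213 214]
95 [204 184  77  93  95  90  91  88  84  61 125 152 152 153 152 151 157 156
 155 155 155 158 155 157 160 150 143 165 144 148 147]
98 [113 161  75  89  91  91  87  90  87  61 134 161 157 158 162 156 155 156
 156 161 158 159 159 156 157 159 160  99 151 155 155]
```

Emit:
move_arm --series '[{"grip":0,"xyz":[-0.5,0,1.2],"angular":[0,0,0]},{"grip":0,"xyz":[-1,0,2.2],"angular":[0,0,0]},{"grip":0,"xyz":[-1,0,2.2],"angular":[0,0,0]},{"grip":0.6,"xyz":[-1,0,2.2],"angular":[0,0,0]},{"grip":0.6,"xyz":[-1,0,2.2],"angular":[0,0,0]},{"grip":0.6,"xyz":[-1,0,2.2],"angular":[0,0,0]},{"grip":0.6,"xyz":[-1,0,2.2],"angular":[0,0,0]},{"grip":0.6,"xyz":[-1,0,2.2],"angular":[0,0,0]},{"grip":0.6,"xyz":[-1,0,2.2],"angular":[0,0,0]}]'

```text
time_s: 12.45
tcp_pos: [0.4098, -0.3336, 0.0631]
ee_rot: [[0.904, 0.075, 0.421], [0.068, -0.997, 0.032], [0.422, -0.001, -0.907]]
wrist_force: [0.2, 0.9, 0.5]
gripper_width: 0.595
gripper_force: 0.0
```

Emit:
move_arm --series '[{"grip":0.6,"xyz":[8,0,-18],"angular":[0,0,0]},{"grip":0.6,"xyz":[22,0,-47],"angular":[0,0,0]},{"grip":0.6,"xyz":[34,0,-72],"angular":[0,0,0]},{"grip":0,"xyz":[34,0,-72],"angular":[0,0,0]},{"grip":0,"xyz":[-56,0,-114],"angular":[0,0,0]},{"grip":0,"xyz":[-56,0,-114],"angular":[0,0,0]},{"grip":0,"xyz":[-56,0,-114],"angular":[0,0,0]},{"grip":0,"xyz":[-56,0,-114],"angular":[0,0,0]},{"grip":0,"xyz":[-56,0,-114],"angular":[0,0,0]},{"grip":0,"xyz":[-56,0,-114],"angular":[0,0,0]}]'

```text
time_s: 13.45
tcp_pos: [0.3121, -0.341, 0.1426]
ee_rot: [[0.904, 0.077, 0.421], [0.069, -0.997, 0.033], [0.422, -0.001, -0.907]]
wrist_force: [-1.0, 0.3, 0.3]
gripper_width: 0.059
gripper_force: 0.0
```

```bash
python3 - <<'E'
from h import *
from ins import *
C=wr('w11');im=load('w11')['img'];s=r.sense();print(s['tcp_pos'],s['gripper_width'],s['joints'])
# head outer face expected at depth 75: bar x=66 -> 126-75=51mm outside wall
g=im.mean(2).astype(int)
p,R=tgt(75,.0365,g=66); ry=Rz(94.3)[:,1]
hp=np.array([*(M+ry[:2]*.051),.05]); print('head',hp,proj(C,hp))
u,v=proj(C,hp).astype(int)
for y in range(v-30,min(v+16,384),3): print(y,g[y,u-40:u+40:3])
E
```

```text
[ 0.31210138 -0.34095599  0.14256508] 0.03504667875349932 [-40.67202416   9.17994709 -28.66496321 -29.27311093 -37.71935935
 156.18103017]
head [ 0.38514356 -0.33442392  0.05      ] [259.29683365 160.94480101]
130 [212 213 215 213 213 213 214 213 213 205 101  97 100  94  96  96  92  92
  69 215 214 213 214 215 214 214 149]
133 [214 215 214 214 214 216 215 213 215 206  98 102  93  92 100  93  98  96
  69 218 215 213 213 214 213 214 146]
136 [215 216 214 214 214 214 211 213 214 204 101 100 100 100  95  99  95  96
  73 216 215 212 213 214 213 215 214]
139 [215 213 216 215 215 215 216 214 214 204 102  99 101 100  94  98  95  97
  77 218 212 214 215 212 213 214 216]
142 [215 214 214 215 214 212 214 213 214 206 105 101 101 102  96  99  94  95
  77 220 211 214 214 214 213 215 215]
145 [214 215 213 214 215 215 213 211 215 205 103 100 101 102 102  96  94  95
  81 218 213 213 215 215 211 214 213]
148 [215 214 215 214 215 214 212 211 212 203  98 101  98 103  98  97 101  96
  78 222 213 214 214 214 215 214 213]
151 [215 214 215 215 214 214 215 189 180 165 100  95  87  90  90  93  90  88
  99 180
[... 249 characters left out ...]
3 214 212]
160 [215 216 215 215 216 215 219  13  33  44  41  40  40 135 141 115  35  39
  40  38  42 173 212 213 213 212 212]
163 [217 213 217 215 215 215 214 157  32  34  31  31  34  49  53  38  36  37
  42  30  28 219 212 214 213 212 213]
166 [217 216 215 216 216 217 215 218 209 206 210 210 208 208 208 216 214 212
 214 213 215 214 212 212 212 213 213]
169 [218 218 215 216 216 215 216 218 214 215 214 212 214 215 215 214 214 215
 214 212 214 213 214 213 214 213 214]
172 [216 219 217 217 218 215 215 218 215 215 214 216 214 214 216 214 216 214
 214 213 213 213 213 214 213 214 212]
175 [220 218 216 217 216 216 216 215 217 216 215 215 215 215 213 215 214 213
 215 212 214 212 213 214 212 214 212]
```

```bash
cat > push.py <<'E'
from ins import *
s=r.sense();print(s['wrist_force'].round(1),s['tcp_pos'])
for d in (60,75,120):
    print(d,end=' '); p,R=tgt(d,.0375,g=74.6,mouth=M+[0,-.0005]); go(p,R)
E
python3 push.py
```

```text
[-0.3  0.7 -0.5] [ 0.31210138 -0.34095599  0.14256508]
60 xyz [ 2.6 -0.4 87.1] rot [-0.0016  0.001   0.0013]
75 xyz [16.2 -0.4 93.5] rot [-0.0016  0.001   0.0013]
120 xyz [ 57.   -0.3 112.4] rot [-0.0016  0.001   0.0013]
```

Emit:
move_arm --series '[{"grip":0,"xyz":[0,0,43],"angular":[0,0,0]},{"grip":0,"xyz":[2.5,0,86],"angular":[0,0,0]},{"grip":0,"xyz":[2.5,0,86],"angular":[0,0,0]},{"grip":0,"xyz":[2.5,0,86],"angular":[0,0,0]}]'

```text
time_s: 13.9
tcp_pos: [0.3499, -0.3378, 0.065]
ee_rot: [[0.905, 0.077, 0.418], [0.069, -0.997, 0.035], [0.42, -0.002, -0.908]]
wrist_force: [-0.0, -0.5, 0.0]
gripper_width: 0.007
gripper_force: 0.0
```

```bash
python3 push.py
```

```text
[-0.  -0.5  0. ] [ 0.34992852 -0.33780511  0.06496058]
60 xyz [ 0.9 -0.2  0.8] rot [-0.003   0.0031  0.0013]
75 xyz [14.5 -0.2  7.1] rot [-0.003   0.0031  0.0013]
120 xyz [55.4 -0.1 26. ] rot [-0.003   0.0031  0.0013]
```

Push to about depth 112 gently, then check.

Emit:
move_arm --series '[{"grip":0,"xyz":[7,0,3.3],"angular":[0,0.003,0]},{"grip":0,"xyz":[13,0,6.1],"angular":[0,0.003,0]},{"grip":0,"xyz":[18,0,8.5],"angular":[0,0.003,0]},{"grip":0,"xyz":[24,0,11.3],"angular":[0,0.003,0]},{"grip":0,"xyz":[30,0,14.1],"angular":[0,0.003,0]},{"grip":0,"xyz":[36,0,16.9],"angular":[0,0.003,0]},{"grip":0,"xyz":[42,0,19.7],"angular":[0,0.003,0]},{"grip":0,"xyz":[48,0,22.5],"angular":[0,0.003,0]},{"grip":0,"xyz":[48,0,22.5],"angular":[0,0.003,0]}]'

```text
time_s: 14.8
tcp_pos: [0.4036, -0.3341, 0.0657]
ee_rot: [[0.903, 0.076, 0.424], [0.069, -0.997, 0.033], [0.425, -0.0, -0.905]]
wrist_force: [-0.8, 0.2, -0.2]
gripper_width: 0.005
gripper_force: 0.0
```

```bash
python3 push.py
```

```text
[-0.8  0.2 -0.2] [ 0.40359798 -0.33408842  0.06571249]
60 xyz [-48.1  -0.6 -21.4] rot [-0.0008 -0.0026  0.001 ]
75 xyz [-34.5  -0.6 -15. ] rot [-0.0008 -0.0026  0.001 ]
120 xyz [ 6.2 -0.5  4.1] rot [-0.0008 -0.0026  0.001 ]
```

Emit:
move_arm --series '[{"grip":0,"xyz":[2,0,1],"angular":[0,0,0]},{"grip":0,"xyz":[4,0,2],"angular":[0,0,0]},{"grip":0,"xyz":[5.5,0,2.8],"angular":[0,0,0]},{"grip":0,"xyz":[5.5,0,2.8],"angular":[0,0,0]}]'

```text
time_s: 15.2
tcp_pos: [0.4086, -0.3337, 0.0655]
ee_rot: [[0.903, 0.076, 0.423], [0.068, -0.997, 0.033], [0.424, -0.001, -0.905]]
wrist_force: [-1.9, -0.1, 0.3]
gripper_width: 0.005
gripper_force: 0.7
```

Emit:
move_arm --series '[{"grip":0,"xyz":[1,0,0.5],"angular":[0,0,0]},{"grip":0,"xyz":[1,0,0.5],"angular":[0,0,0]}]'

```text
time_s: 15.4
tcp_pos: [0.4092, -0.3336, 0.0654]
ee_rot: [[0.903, 0.076, 0.423], [0.068, -0.997, 0.033], [0.424, -0.001, -0.906]]
wrist_force: [-4.3, -0.3, 2.0]
gripper_width: 0.003
gripper_force: 2.1
```

Emit:
move_arm --series '[{"grip":0,"xyz":[1,0,0.5],"angular":[0,0,0]},{"grip":0,"xyz":[1,0,0.5],"angular":[0,0,0]}]'

```text
time_s: 15.6
tcp_pos: [0.4095, -0.3336, 0.0653]
ee_rot: [[0.904, 0.076, 0.422], [0.068, -0.997, 0.033], [0.423, -0.001, -0.906]]
wrist_force: [-7.2, -1.6, 5.4]
gripper_width: 0.005
gripper_force: 3.9
```

Emit:
move_arm --series '[{"grip":0,"xyz":[-8,0,-4],"angular":[0,0,0]},{"grip":0,"xyz":[-36,0,-17],"angular":[0,0,0]},{"grip":0,"xyz":[-43,0,-70],"angular":[0,0,0]},{"grip":0,"xyz":[-53,0,-132],"angular":[0,0,0]},{"grip":0,"xyz":[-53,0,-132],"angular":[0,0,0]},{"grip":0,"xyz":[-53,0,-132],"angular":[0,0,0]},{"grip":0,"xyz":[-53,0,-132],"angular":[0,0,0]}]'

```text
time_s: 16.3
tcp_pos: [0.3074, -0.3413, 0.1625]
ee_rot: [[0.902, 0.075, 0.424], [0.067, -0.997, 0.032], [0.426, -0.001, -0.905]]
wrist_force: [-0.3, 0.3, 0.0]
gripper_width: 0.008
gripper_force: 0.0
```

```bash
python3 - <<'E'
from h import *
C=wr('w12');s=r.sense();print(s['tcp_pos'],s['joints'].round(1))
im=load('w12')['img'];save('side','s12');sd=load('s12')['img']
out=np.zeros((600,800,3),np.uint8)
out[:384,:512]=im
out[:288,512:]=cv2.resize(sd[155:215,225:285],(288,288),interpolation=cv2.INTER_CUBIC)
u,v=proj(C,[.44,-.33,.05]).astype(int); print(u,v)
q=im[max(0,v-45):v+35,u-100:u+100]; out[386:386+2*q.shape[0],:400]=cv2.resize(q,None,fx=2,fy=2)
cv2.imwrite('pics/c12.png',out[:,:,::-1])
E
```

```text
[ 0.30735382 -0.34103726  0.16170816] [-41.    7.2 -28.  -28.1 -40.1 154.6]
259 105
```

View pics/c12.png

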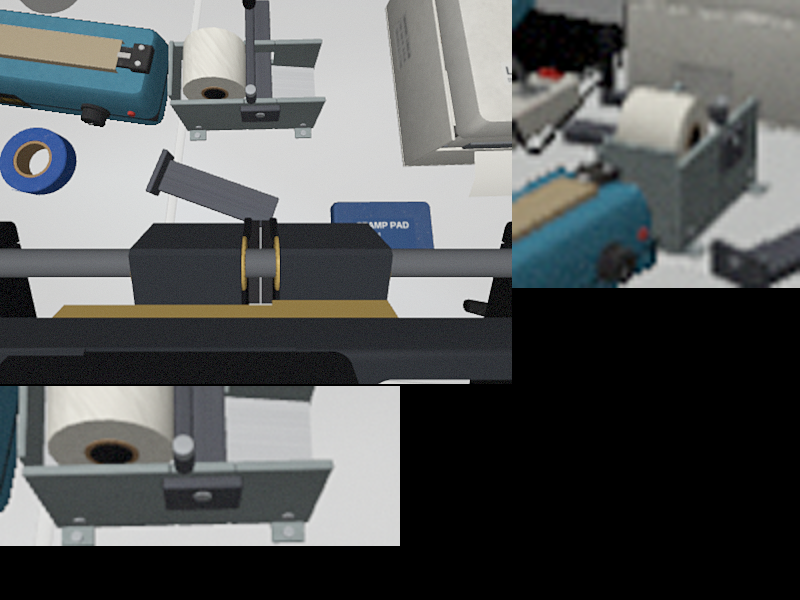

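```bash
cat > gate.py <<'E'
from ins import *
Rr=Rz(YAW); o=np.array([*M,0])-Rr@[0,.0305,0]
def gp(th,gap=0,h=10,z=.117):
    P=np.array([8-83.5*np.sin(th),28.5-83.5*np.cos(th)]);t=np.array([-np.cos(th),np.sin(th)])
    F=P-t*(6+h+gap); p=o+Rr@[F[0]/1000,F[1]/1000,0]; p[2]=z
    return p,tool(YAW+180-np.degrees(th))
if __name__=='__main__':
    s=r.sense();print(s['tcp_pos'].round(4),s['wrist_force'].round(1),s['joints'].round(1))
    a=gp(0,20); print(a[0]); 
    b=np.array([a[0][0],-.345,.25]); go([.36,-.345,.25],a[1]); go(b,a[1]); go([a[0][0],a[0][1],.25],a[1]); go(*a)
E
python3 gate.py
```

```text
[ 0.3074 -0.341   0.1613] [-0.1 -0.8 -0.4] [-41.    7.2 -28.  -28.  -40.1 154.6]
[ 0.51796026 -0.28031317  0.117     ]
xyz [ 84.9   7.8 -58.3] rot [-0.3451 -0.341   1.5435]
xyz [227.6  19.7   8.4] rot [-0.3451 -0.341   1.5435]
xyz [231.9 -44.8  10.7] rot [-0.3451 -0.341   1.5435]
xyz [175.6 -44.4 131.1] rot [-0.3451 -0.341   1.5435]
```

Emit:
move_arm --series '[{"grip":0,"xyz":[40,4,-58],"angular":[-0.031,-0.031,0.14]},{"grip":0,"xyz":[85,8,-58],"angular":[-0.063,-0.062,0.281]},{"grip":0,"xyz":[85,8,-58],"angular":[-0.094,-0.093,0.42]},{"grip":0,"xyz":[85,8,-58],"angular":[-0.126,-0.124,0.561]},{"grip":0,"xyz":[85,8,-58],"angular":[-0.157,-0.155,0.7]},{"grip":0,"xyz":[85,8,-58],"angular":[-0.188,-0.186,0.842]},{"grip":0,"xyz":[85,8,-58],"angular":[-0.22,-0.217,0.98]},{"grip":0,"xyz":[85,8,-58],"angular":[-0.251,-0.248,1.12]},{"grip":0,"xyz":[85,8,-58],"angular":[-0.282,-0.279,1.26]},{"grip":0,"xyz":[85,8,-58],"angular":[-0.314,-0.31,1.403]}]'

```text
time_s: 17.4
tcp_pos: [0.3605, -0.3448, 0.2492]
ee_rot: [[0.324, -0.944, 0.065], [-0.944, -0.328, -0.044], [0.063, -0.047, -0.997]]
wrist_force: [0.7, 0.1, -0.4]
gripper_width: 0.006
gripper_force: 0.0
```

```bash
python3 gate.py
```

```text
[ 0.3605 -0.3448  0.2492] [ 0.7  0.1 -0.4] [-24.6   7.5 -19.8   0.9 -58.3  43.2]
[ 0.51796026 -0.28031317  0.117     ]
xyz [ 0.1  0.5 -0.8] rot [-0.0552 -0.0563  0.2574]
xyz [  51.4 -148.5    9.5] rot [-0.0552 -0.0563  0.2574]
xyz [  -9.7 -169.7    6.7] rot [-0.0552 -0.0563  0.2574]
xyz [ -18.  -163.4  139.3] rot [-0.0552 -0.0563  0.2574]
```

Emit:
move_arm --series '[{"grip":0,"xyz":[17,-49,3],"angular":[-0.028,-0.028,0.13]},{"grip":0,"xyz":[34,-98,6],"angular":[-0.055,-0.056,0.257]},{"grip":0,"xyz":[51,-148,9],"angular":[-0.055,-0.056,0.257]},{"grip":0,"xyz":[51,-148,9],"angular":[-0.055,-0.056,0.257]},{"grip":0,"xyz":[20,-159,8],"angular":[-0.055,-0.056,0.257]},{"grip":0,"xyz":[-10,-170,7],"angular":[-0.055,-0.056,0.257]},{"grip":0,"xyz":[-10,-170,7],"angular":[-0.055,-0.056,0.257]}]'

```text
time_s: 18.1
tcp_pos: [0.5171, -0.2768, 0.2502]
ee_rot: [[0.084, -0.996, 0.001], [-0.996, -0.084, -0.001], [0.001, -0.001, -1.0]]
wrist_force: [0.1, 0.3, -0.1]
gripper_width: 0.007
gripper_force: 0.0
```

```bash
python3 gate.py|tail -1; python3 - <<'E'
from h import *
from gate import *
# check pin position via side cam: dark-pixel run around predicted pin
c=r.capture('top');T=cam(c);g=c['img'].mean(2).astype(int)
P=o+Rr@[.008,-.055,.126]; print(P,proj(T,P)); B=o+Rr@[.008,-.055,.08]; print(proj(T,B))
u,v=proj(T,P).astype(int)
for y in range(v-10,v+12): print(y,g[y,u-14:u+15])
E
```

```text
xyz [  3.4  -0.4 133.2] rot [-0.0011 -0.0011  0.0088]
[ 0.5206595  -0.31621184  0.126     ] [329.67077451 153.24089267]
[327.31451173 156.78436622]
143 [ 51  50  49  46  48  50  47  45  45  41  46  41  42  44  40  39  40  43
  38  43  33  41  45  46  44  53  86 135 170]
144 [ 52  51  49  44  45  46  49  45  43  45  44  44  43  45  41  46  43  48
  48  48  45  38  46  46  47  55  83 130 169]
145 [ 48  48  51  46  42  48  52  50  48  48  50  49  47  51  51  51  49  48
  47  52  47  42  43  47  48  53  74 127 168]
146 [ 51  51  53  44  43  47  50  50  50  50  49  51  45  47  49  52  46  48
  50  49  45  42  44  49  52  58  82 126 168]
147 [ 50  55  50  50  46  48  52  53  52  50  50  47  46  49  47  49  46  45
  46  47  49  44  45  46  56  69 100 141 170]
148 [ 55  61  60  51  51  50  55  48  44  40  41  42  39  39  42  50  57  69
  71  73  78  71  56  47  59  91 130 161 178]
149 [ 64  72  70  62  52  50  52  48  42  39  35  43  40  41  63  86 104 117
 119 123 124 113  79  54  64 110 153 173 182]
150 [ 81  82  78  75  62  56  54  51  51  49  54  54  55  57  85 122 146 158
 161 161 162 1
[... 1053 characters left out ...]
 55  54  52  52  49  55  58  71  88 103
 104  99  93  85  72  58  52  52  61  76  89]
160 [172 144 106  90  91  82  67  55  56  55  54  52  50  50  54  55  60  68
  65  62  58  57  52  50  49  50  50  57  56]
161 [177 147 101  75  72  62  54  54  52  53  51  50  52  53  52  55  55  52
  52  54  52  51  50  52  48  48  49  53  52]
162 [176 147 101  62  56  55  53  53  47  53  51  51  53  51  50  51  50  53
  49  50  49  51  53  50  52  52  52  53  53]
163 [175 143  93  59  53  53  55  52  52  50  53  49  50  50  53  51  51  51
  52  53  52  49  52  50  50  51  61  63  61]
164 [173 140  90  60  52  53  50  51  52  50  51  46  52  49  50  52  50  47
  49  52  52  50  54  49  51  53  63  74  72]
```

Emit:
move_arm --series '[{"grip":0,"xyz":[2,0,40],"angular":[0,0,0]},{"grip":0,"xyz":[2,0,80],"angular":[0,0,0]},{"grip":0,"xyz":[2,0,110],"angular":[0,0,0]},{"grip":0,"xyz":[2,0,131],"angular":[0,0,0]},{"grip":0,"xyz":[2,0,131],"angular":[0,0,0]},{"grip":0,"xyz":[2,0,131],"angular":[0,0,0]}]'

```text
time_s: 18.75
tcp_pos: [0.5181, -0.283, 0.1208]
ee_rot: [[0.08, -0.997, 0.004], [-0.997, -0.08, -0.003], [0.004, -0.003, -1.0]]
wrist_force: [0.5, 1.0, 1.0]
gripper_width: 0.006
gripper_force: 0.0
```

```bash
python3 - <<'E'
from gate import *
s=r.sense();print(s['tcp_pos'].round(4),s['wrist_force'].round(1),s['joints'].round(1))
for t in (-.0,.1,.2,.3,.4,.5,.6,.7,.8,.9,1.0,1.1,1.2): print(t,end=' ');go(*gp(t))
E
```

```text
[ 0.5181 -0.283   0.1208] [0.5 1.  1. ] [-12.9  25.4 -14.3   0.2 -50.1  17.3]
-0.0 xyz [17.3  0.1  3.9] rot [-0.0034 -0.0037  0.0048]
0.1 xyz [25.7 -1.1  3.9] rot [-0.0036 -0.0035  0.1048]
0.2 xyz [34.2 -1.4  3.9] rot [-0.0037 -0.0033  0.2048]
0.3 xyz [42.7 -0.8  4. ] rot [-0.0039 -0.0031  0.3048]
0.4 xyz [51.   0.6  4. ] rot [-0.0041 -0.0029  0.4048]
0.5 xyz [59.2  2.8  4. ] rot [-0.0042 -0.0027  0.5048]
0.6 xyz [67.2  5.9  4. ] rot [-0.0044 -0.0025  0.6048]
0.7 xyz [74.8  9.7  4.1] rot [-0.0045 -0.0023  0.7048]
0.8 xyz [81.9 14.2  4.1] rot [-0.0047 -0.0021  0.8048]
0.9 xyz [88.6 19.5  4.1] rot [-0.0048 -0.0019  0.9048]
1.0 xyz [94.8 25.4  4.1] rot [-0.0049 -0.0017  1.0048]
1.1 xyz [100.3  31.8   4.1] rot [-0.005  -0.0014  1.1048]
1.2 xyz [105.1  38.8   4.1] rot [-5.2000e-03 -1.2000e-03  1.2048e+00]
```

Emit:
move_arm --series '[{"grip":0,"xyz":[8,0,2],"angular":[0,0,0.0]},{"grip":0,"xyz":[14,0,2],"angular":[0,0,0.0]},{"grip":0,"xyz":[19,-0.3,2],"angular":[0,0,0.03]},{"grip":0,"xyz":[23,-0.8,2],"angular":[0,0,0.07]},{"grip":0,"xyz":[28,-1.2,2],"angular":[0,0,0.13]},{"grip":0,"xyz":[34,-1.4,2],"angular":[0,0,0.2]},{"grip":0,"xyz":[38.5,-1,2],"angular":[0,0,0.25]},{"grip":0,"xyz":[43,-0.8,2],"angular":[0,0,0.3]},{"grip":0,"xyz":[47,0,2],"angular":[0,0,0.35]},{"grip":0,"xyz":[51,0.6,2],"angular":[0,0,0.4]}]'

```text
time_s: 19.75
tcp_pos: [0.5226, -0.3339, 0.1202]
ee_rot: [[-0.318, -0.948, 0.008], [-0.948, 0.318, -0.004], [0.001, -0.008, -1.0]]
wrist_force: [1.5, 0.5, -0.6]
gripper_width: 0.006
gripper_force: 0.8
```

```bash
python3 - <<'E'
from gate import *
s=r.sense();print(s['tcp_pos'].round(4),s['wrist_force'].round(1),s['joints'].round(1))
for t in (.4,.5,.6,.7,.8,.9,1.0,1.1,1.2): print(t,end=' ');go(*gp(t))
c=save('top','t20');T=cam(c);g=c['img'].mean(2).astype(int)
for t in (0,.38):
    P=np.array([8-83.5*np.sin(t),28.5-83.5*np.cos(t),103])/1000; print(t,proj(T,o+Rr@P))
u,v=proj(T,o+Rr@P).astype(int)
for y in range(v-8,v+9,2): print(y,g[y,u-14:u+15])
E
```

```text
[ 0.5226 -0.3339  0.1202] [ 1.5  0.5 -0.6] [-17.6  27.8 -10.    0.1 -51.7  -1. ]
0.4 xyz [0.4 0.9 3.2] rot [-0.0084 -0.0012  0.0016]
0.5 xyz [ 8.8 -0.3  3.3] rot [-0.0085 -0.0008  0.1016]
0.6 xyz [17.3 -0.6  3.3] rot [-0.0085 -0.0004  0.2016]
0.7 xyz [25.8 -0.1  3.3] rot [-0.0085  0.      0.3016]
0.8 xyz [34.2  1.3  3.3] rot [-0.0085  0.0005  0.4016]
0.9 xyz [42.4  3.5  3.3] rot [-0.0085  0.0009  0.5016]
1.0 xyz [50.3  6.5  3.3] rot [-0.0085  0.0013  0.6016]
1.1 xyz [57.9 10.3  3.2] rot [-0.0085  0.0018  0.7016]
1.2 xyz [65.1 14.8  3.2] rot [-0.0085  0.0022  0.8016]
0 [328.46924635 155.04781475]
0.38 [338.35677971 155.97082622]
147 [176 143  97  71  60  55  46  34  25  23  24  28  32  30  35  35  33  32
  32  32  36  34  34  41  38  43  44  46  49]
149 [134  92  60  56  53  51  49  45  42  47  41  33  39  38  36  32  33  36
  33  38  36  34  37  33  37  36  34  55  82]
151 [ 75  57  53  53  54  47  52  53  50  45  46  50  52  51  42  35  28  30
  30  31  33  34  33  36  36  48  85 132 164]
153 [ 72  63  61  53  49  49  57  56  50  54  49  45  51  44  44  37  37  35
  38  38  43  46  41  41  51  83 136 174 188]
155 [ 91  83  73  59  55  53  52  50  52  50  49  53  56  50  50  49  49  46
  45  46  50  54  50  51  70 114 159 184 191]
157 [112  96  81  61  59  55  62  76  87  82  68  49  45  48  50  49  51  51
  49  48  52  53  54  59  92 144 177 190 191]
159 [113  90  72  60  62  71 100 139 163 170 151 108  73  78  94  89  72  61
  52  53  58  63  63  72 121 167 188 192 193]
161 [104  79  59  54  66  76 100 143 179 184 163 121 102 138 167 174 163 140
  98  67  72  85  92 116 156 182 191 193 192]
163 [ 84  67  59  61  66  75  91 128 164 165 133  99 113 145 164 168 163 136
  91  66  78 104 135 165 184 191 191 193 192]
```

Tracking well with contact force ~1.5 N. Continue the arc.

Emit:
move_arm --series '[{"grip":0,"xyz":[5,0,1],"angular":[0,0,0.05]},{"grip":0,"xyz":[10,-0.3,1],"angular":[0,0,0.12]},{"grip":0,"xyz":[17,-0.6,1],"angular":[0,0,0.2]},{"grip":0,"xyz":[26,0,1],"angular":[0,0,0.3]},{"grip":0,"xyz":[34,1.3,1],"angular":[0,0,0.4]},{"grip":0,"xyz":[42,3.5,1],"angular":[0,0,0.5]},{"grip":0,"xyz":[50,6.5,1],"angular":[0,0,0.6]},{"grip":0,"xyz":[58,10,1],"angular":[0,0,0.7]},{"grip":0,"xyz":[65,15,1],"angular":[0,0,0.8]},{"grip":0,"xyz":[65,15,1],"angular":[0,0,0.8]}]'

```text
time_s: 20.8
tcp_pos: [0.4868, -0.3913, 0.119]
ee_rot: [[-0.901, -0.435, 0.006], [-0.435, 0.901, -0.004], [-0.004, -0.006, -1.0]]
wrist_force: [0.1, 0.2, -0.1]
gripper_width: 0.005
gripper_force: 0.1
```

```bash
python3 - <<'E'
from gate import *
s=r.sense();print(s['tcp_pos'].round(4),s['wrist_force'].round(1),s['gripper_force'],s['joints'].round(1))
for t in (1.1,1.2): print(t,end=' ');go(*gp(t))
E
```

```text
[ 0.4868 -0.3913  0.119 ] [ 0.1  0.2 -0.1] 0.05326992133632302 [-23.9  28.3  -9.4   0.1 -51.9 -40.4]
1.1 xyz [-9.4  1.8  2. ] rot [-0.0064  0.0033 -0.0962]
1.2 xyz [-1.1 -0.1  2. ] rot [-0.0062  0.0037  0.0038]
```

Emit:
move_arm --series '[{"grip":0,"xyz":[-10,0,0],"angular":[0,0,0]},{"grip":0,"xyz":[-20,0,0],"angular":[0,0,0]},{"grip":0,"xyz":[-20,0,-45],"angular":[0,0,0]},{"grip":0,"xyz":[-20,0,-95],"angular":[0,0,0]},{"grip":0,"xyz":[-20,0,-145],"angular":[0,0,0]},{"grip":0,"xyz":[-20,0,-220],"angular":[0,0,0.15]},{"grip":0,"xyz":[-20,0,-220],"angular":[0,0,0.3]},{"grip":0,"xyz":[-20,0,-220],"angular":[0,0,0.44]},{"grip":0,"xyz":[-20,0,-220],"angular":[0,0,0.44]}]'

```text
time_s: 21.7
tcp_pos: [0.5048, -0.3801, 0.3393]
ee_rot: [[-1.0, -0.013, 0.006], [-0.013, 1.0, -0.003], [-0.006, -0.004, -1.0]]
wrist_force: [-0.8, -0.3, -1.2]
gripper_width: 0.004
gripper_force: 0.0
```

```bash
python3 - <<'E'
from gate import *
C=wr('w20');im=load('w20')['img'];s=r.sense();print(s['tcp_pos'].round(4),s['ee_rot'][:,0].round(2))
R2=lambda x,y,z:proj(C,o+Rr@(np.array([x,y,z])/1000)).round(0)
for n,p in (('hinge',(8,28.5,86)),('A',(-58,31,66)),('B',(-58,-31,66)),('D',(80,31,66)),('slot',(0,31,50))): print(n,R2(*p))
# pin/gate: dark pixels near predicted gate at several angles
g=im.mean(2)
for t in np.arange(0.9,1.36,.05):
    L=[R2(8-q*np.sin(t),28.5-q*np.cos(t),80) for q in np.linspace(20,75,12)]
    print(round(t,2),R2(8-83.5*np.sin(t),28.5-83.5*np.cos(t),126),[int(g[int(v),int(u)]) if 0<=v<384 and 0<=u<512 else -1 for u,v in L])
# roll: white blob within rack
hsv=cv2.cvtColor(im,cv2.COLOR_RGB2HSV)
for x in range(-50,80,5): u,v=R2(x,0,60); print(x,(u,v),im[int(v),int(u)],end=';')
# bar tip/head
print()
for y in (-95,-90,-85,-80,-70,-60,-40): u,v=R2(0,y,48);print(y,(u,v),im[int(v),int(u)] if v<384 else None)
for y in (31,34,37,40,43,46): u,v=R2(0,y,62);print(y,(u,v),im[int(v),int(u)])
E
```

```text
[ 0.5044 -0.38    0.338 ] [-1.   -0.02 -0.  ]
hinge [308. 109.]
A [255. 110.]
B [258. 157.]
D [361. 103.]
slot [298. 107.]
0.9 [257. 159.] [96, 100, 188, 199, 198, 198, 199, 200, 197, 193, 200, 166]
0.95 [255. 156.] [100, 100, 204, 199, 199, 200, 198, 200, 197, 199, 193, 197]
1.0 [253. 154.] [97, 102, 206, 199, 200, 197, 199, 198, 199, 196, 195, 203]
1.05 [251. 151.] [97, 65, 215, 205, 197, 199, 203, 198, 197, 196, 196, 219]
1.1 [249. 147.] [88, 76, 142, 193, 197, 208, 202, 200, 199, 197, 195, 218]
1.15 [247. 144.] [95, 97, 74, 100, 149, 144, 119, 149, 186, 188, 210, 227]
1.2 [245. 141.] [89, 92, 93, 92, 91, 97, 92, 91, 96, 94, 88, 91]
1.25 [244. 138.] [94, 95, 93, 93, 90, 92, 93, 87, 90, 79, 89, 74]
1.3 [243. 134.] [96, 88, 91, 90, 55, 59, 85, 133, 135, 200, 218, 221]
1.35 [241. 131.] [93, 62, 58, 79, 167, 207, 208, 199, 199, 212, 217, 216]
-50 (np.float64(262.0), np.float64(133.0)) [193 195 196];-45 (np.float64(266.0), np.float64(133.0)) [197 199 201];-40 (np.float64(270.0), np.float64(133.0)) [196 199 200];-35 (np.float64(273.0), np.float64(132.0)) [201 202 203];-30 (np.float64(27
[... 1244 characters left out ...]
oat64(195.0)) [215 216 216]
-90 (np.float64(300.0), np.float64(192.0)) [223 224 223]
-85 (np.float64(300.0), np.float64(189.0)) [90 96 98]
-80 (np.float64(300.0), np.float64(186.0)) [ 95  95 101]
-70 (np.float64(300.0), np.float64(179.0)) [ 95  93 102]
-60 (np.float64(299.0), np.float64(172.0)) [ 95  94 105]
-40 (np.float64(299.0), np.float64(158.0)) [ 94  96 105]
31 (np.float64(299.0), np.float64(107.0)) [126 133 135]
34 (np.float64(299.0), np.float64(105.0)) [ 93  94 104]
37 (np.float64(299.0), np.float64(102.0)) [108 111 115]
40 (np.float64(299.0), np.float64(100.0)) [224 228 228]
43 (np.float64(299.0), np.float64(97.0)) [215 217 219]
46 (np.float64(299.0), np.float64(95.0)) [216 217 218]
```

```bash
python3 -c "
from h import *
print(r.finish_job())"
```

```text
the job is handed in; nothing more can be done
None
```

I handed in the job with the fitting bar pushed home through both slots and its head against the wall. In the final wrist-camera view the gate is open about 1.2 rad and the roll rests against the bar at about x = 36 mm on the rack. I never drove the arm into the wide bar or the bystanders, but I did not re-measure their positions at the end. The hand-in call returned no verdict.

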